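Hang the bins, load the garlic, set the tablet

ROBOT

A 7-joint arm with a two-finger parallel gripper is mounted at the origin on a cart in front of the work surface, level with it; the furniture and walls round the work are solid. World frame = base frame: x ahead of the robot, y to its left, z up, the work surface at z = 0. Lengths are in m, angles in rad, forces in N, time in s.
With the tool pointing down it reaches from about 0.4 to 0.875 m from the base axis. Payload 4.4 kg.
Tool frame: the origin (TCP) lies on the mounting face of the last link; the fingertips stand 173 mm ahead of it and the grasp point (between the pads) lies 155 mm ahead of it; z points along the fingers, y is the line along which they close (so a half turn about z gives the same grasp; the last joint's range is limited). The gripper opens to 85 mm and grips with 20 to 120 N. Pads are 22 mm wide; open, the fingers measure 114 mm over their backs; the gripper's body (76 mm by 85 mm) begins 54 mm behind the grasp point. The pads swing forward as they close: fully open they stand 13 mm farther back than shut.
Start: joints at [1.095, 0.628, 0.038, 1.517, -0.027, 0.996, -0.02], TCP at [0.259, -0.596, 0.405] pointing down, gripper open.
Joint ranges: [-3.06, 3.06], [-0.37, 2.12], [-1.25, 1.32], [0.18, 2.47], [-1.1, 4.24], [0.23, 1.98], [-2.94, 2.94]. Speed limits (rad/s): [2.57, 2.57, 3.14, 3.14, 3.14, 3.14, 3.14].

INTERFACE

Orientations are given as a rotation vector (axis times angle).
In Python, from station import bot gives the robot as it stands.
- The arm moves only by the shell command python3 -m jog 'ROWS'. ROWS is JSON, a list of rows, each a list of 3 entries, a list of its own where there are three numbers: the shift along the tool's x, y, z in mm, then the turn, a rotation vector about the tool's x, y, z in degrees, then the finger opening in mm, from 0 to 85.4. In form: [[[tx, ty, tz], [ax, ay, az], fingers], ...]. A call has 1 to 20 rows; each row is the pose to reach, as a shift and turn from the pose commanded when the call began, along the tool's axes at that moment; what a row does not reach only later rows make up. A row lasts 1/10 s, in which the tool goes at most 50 mm and 8.59 degrees, less where a joint would pass 70% of its speed; a pose out of reach is approached as far as the arm can. A call with a gripper value outside its range is refused whole. The fingers move at their own pace and stop on an object; the grip force is fixed at half the most. Time passes only in rows, so rows that repeat a pose let the fingers close. It gives the time, the measured TCP pose, the force, the opening and the grip force at its end, in the units of the state.
- bot.get_obs(): the state, without advancing time (a new reading comes with each control period).
- bot.grab_frame(name): name is "scene" or "top"; returns the picture (420x560x3 uint8, blue, green, red); there is no depth.
- bot.camera_params(name): a dict with "fov_y" (degrees; the focal length in pixels is half the picture's height over the tangent of half this angle, whatever the lens; pixels are square), "cx", "cy" (the principal point, pixels), "D" ([k1, k2, p1, p2, k3] as OpenCV has them; the pictures are not rectified), "rvec" (rotation vector, rad) and "tvec" (3), from world to camera coordinates, as OpenCV has them. Camera axes: x right, y down, z forward; pixel columns grow to the right and rows downward; lengths in m; the calibration is good to about 2 mm. A picture is of the moment at which its call begins. camera_params takes no time and is no camera call.
- bot.close_job(): hands the job in; it is judged then, once.
The state is a dict: "time": time; "joints": joint angles; "qvel": joint speeds; "joint_torque": joint torques, N m; "ee_pos": TCP position; "eef_rot": TCP orientation; "contact_force": force on the tool from outside, world axes, zero at the start; "torque": the same for the moment, N m; "finger_gap": opening from 0.0 (shut) to 1.0 (fully open); "gripper_force": force on a finger pad.
Only numpy, scipy, OpenCV 4.12 (cv2) and the standard library are available. Lean on these libraries where they do the work, as an engineer would, in place of code of your own. Each camera call takes 0.05 s, during which the arm holds its last target. There are 200 camera calls.

TASK

Get the cooking corner ready: first hang every loose bin on the slatwall stand's top groove, tilting each one front-up to get its hooks in and then swinging it down until it hangs level and flat against the slats; then put each garlic bulb in a hung bin, one to a bin. Last, turn the recipe tablet square to the worktop's front edge so that it faces the robot, leaning back 30 degrees from upright. Leave the onion, the lemon and the roll of tape where they are.

Things in the scene. Friction and masses are not known exactly. Their poses are not given: they have to be found in the camera images.
- slatwall: Fixed slatwall stand, 328 mm wide, 152 tall: 3 aluminium slats (4 thick, 300 wide), wooden end posts, board 34 mm behind the slats. Grooves between slats are 16 mm high: z 44-60 and top one z 112-128 mm (slat above it to z 150); end feet reach 15 mm forward. Origin on the worktop, mid-width, in the slats' front face; -x points out of the front, +x into the grooves, z up. Place and heading vary.
- top_groove (a point): Middle of the lower edge of the top groove, in the slats' front face (slatwall frame 0, 0, 112 mm); the lower edge is where the hooks rest.
- bin_1: Loose grey bin, 66 mm wide (y), 72 deep (x), 90 g; 3 mm walls, sides 42 high, front 28, back (x=36) 48. Two 4 mm wire hooks (y=+-20) leave the back at z=46, run to x=44, turn up to z=64 (wire centres): too tall to enter level, they enter with the front tilted up some 40 degrees. Hung: origin at slatwall x about -37, z 68 mm. Origin: centre of underside. 2 or 3 bins are present; pinch the sides at any pitch.
- bin_2: Loose grey bin, 66 mm wide (y), 72 deep (x), 90 g; 3 mm walls, sides 42 high, front 28, back (x=36) 48. Two 4 mm wire hooks (y=+-20) leave the back at z=46, run to x=44, turn up to z=64 (wire centres): too tall to enter level, they enter with the front tilted up some 40 degrees. Hung: origin at slatwall x about -37, z 68 mm. Origin: centre of underside. 2 or 3 bins are present; pinch the sides at any pitch.
- bin_3: Loose grey bin, 66 mm wide (y), 72 deep (x), 90 g; 3 mm walls, sides 42 high, front 28, back (x=36) 48. Two 4 mm wire hooks (y=+-20) leave the back at z=46, run to x=44, turn up to z=64 (wire centres): too tall to enter level, they enter with the front tilted up some 40 degrees. Hung: origin at slatwall x about -37, z 68 mm. Origin: centre of underside. 2 or 3 bins are present; pinch the sides at any pitch.
- bin_1_tip (a point): Point midway between the upper ends of the two hooks of bin_1, at (44, 0, 64) mm in its frame.
- bin_2_tip (a point): Point midway between the upper ends of the two hooks of bin_2, at (44, 0, 64) mm in its frame.
- bin_3_tip (a point): Point midway between the upper ends of the two hooks of bin_3, at (44, 0, 64) mm in its frame.
- garlic_a: Loose garlic bulb, 54 mm across and 55 mm tall with its stem, about 33 g. Origin centre of the underside, z up the stem.
- garlic_b: Loose garlic bulb, 54 mm across and 55 mm tall with its stem, about 33 g. Origin centre of the underside, z up the stem.
- garlic_a_mid (a point): Middle of garlic_a's bulb, 25 mm up from its origin.
- garlic_b_mid (a point): Middle of garlic_b's bulb, 25 mm up from its origin.
- tablet (a joint): Tilt of the tablet: 0 upright, grows to 1.2 rad as its top leans back (away from its screen side); a stiff friction hinge (about 0.35 N m), stays where it is left. The tablet is 180 mm wide, 124 mm tall, 10 mm thick, its lower edge 8 mm from the hinge line.
- tablet_swivel (a joint): Swivel of the tablet about the vertical axis through the middle of its fixed round base (124 mm in diameter, 12 mm high), counter-clockwise from above positive, -1.2 to 1.2 rad; 0 is the base's own heading, which varies, so judge squareness by the bar. Friction about 0.10 N m, stays where it is left.
- tablet_pivot (a point): Where the tilt hinge's line crosses the swivel axis, 50 mm above the worktop; turns with the swivel. Its y axis is the tilt hinge's line, its -x axis the horizontal direction the screen faces.
- tablet_bar (a point): Middle of the black round grip bar, 12 mm thick and 56 mm long, held on two 8 mm stalks (48 mm apart) 26 mm beyond the tablet's top edge, 158 mm from the hinge line. Its y axis runs along the bar, z away from the hinge, -x the way the screen faces. Moving the bar moves both joints.
- tablet_stand: Fixed round base of the tablet stand; origin centre of its underside. Place and heading vary.
- front_edge (a point): A reference point on the worktop 0.5 m ahead of the robot; its y axis runs parallel to the worktop's front edge (the robot's y), x away from the robot. Overhead, the wall shelf's front edge lies 0.59 m ahead of the robot, its underside 0.56 m above the worktop: keep the wrist out of it.
- onion: Red onion, 84 mm across, 89 mm tall: a bystander. Origin centre of its underside.
- lemon: Lemon, 78 x 55 x 56 mm: a bystander. Origin centre of its underside.
- tape: Roll of masking tape lying flat, 104 mm across, 25 mm high: a bystander. Origin centre of its underside.
There are look-alikes about, which are no part of the job. Leave any green look-alike of the bin_1 alone.

How it is judged:
By the outcome, as a careful person would: the job done as asked, in the order asked, and still so for the second after the job is handed in, with the robot touching nothing.
Of bin_1, bin_2, bin_3 only 2 to 3 are there at a start; the rules pass over those that are not, and their reading is None.
At some moment in a run one of bin_1, bin_2, bin_3, garlic_a, garlic_b may be knocked a few centimetres aside while the robot is not near it.
It also fails if it takes over 208 s, if anything falls off the work surface, if the arm or the gripper's body presses on something with over 40 N, if the wrist force passes 120 N, or if a joint passes its speed limit or range.

## Working session

There is one attempt and no reset: what is moved stays moved. The work goes in short steps, Python scripts to look and compute and a shell command to move; the robot and the scene stay as the last step left them, time stands still between calls to the robot, and variables do not carry over. Pictures are saved under pics/ and viewed, at most 14 in all, crops included, and the job is handed in when it is done.

```bash
ls; mkdir -p pics; python3 - <<'E'
from station import bot
import cv2
for n in("scene","top"):
    cv2.imwrite(f"pics/{n}0.png",bot.grab_frame(n)); print(n,bot.camera_params(n))
o=bot.get_obs(); print(o)
E
```

```text
pics
scene {'fov_y': 48.12009829445744, 'cx': 282.5145207595702, 'cy': 206.71299773933023, 'D': array([-0.12021586,  0.        ,  0.        ,  0.        ,  0.        ]), 'rvec': array([ 0.96366006, -2.54183107,  0.99569109]), 'tvec': array([0.43277253, 0.36848744, 1.37207199])}
top {'fov_y': 55.47937840915065, 'cx': 279.2148487105902, 'cy': 207.240390770015, 'D': array([0.02537431, 0.        , 0.        , 0.        , 0.        ]), 'rvec': array([ 2.11080502, -2.13884047,  0.18893417]), 'tvec': array([0.04780904, 0.57723647, 1.32997609])}
{'time': 0.1, 'joints': array([ 1.09520512,  0.62923578,  0.03846712,  1.51826078, -0.0270068 ,
        0.99629661, -0.01999756]), 'qvel': array([ 0.00022143, -0.00149111, -0.00108695, -0.00275538, -0.00031886,
       -0.00076413, -0.00108494]), 'joint_torque': array([ 2.53767270e-03, -5.64527714e+01,  1.23021908e+00, -1.93971223e+01,
        1.12992708e-02,  5.41865200e-03,  3.22291237e-05]), 'ee_pos': array([ 0.25888927, -0.59593335,  0.40389508]), 'eef_rot': array([-3.07427605e+00, -6.38840408e-01,  5.72884128e-04]), 'contact_force': array([-0.2394986 ,  1.22666581,  0.26918554]), 'torque': array([-0.05479087, -0.02098492, -0.003625  ]), 'gripper_force': 0.0, 'finger_gap': 1.0013698404329179}
```

View pics/scene0.png

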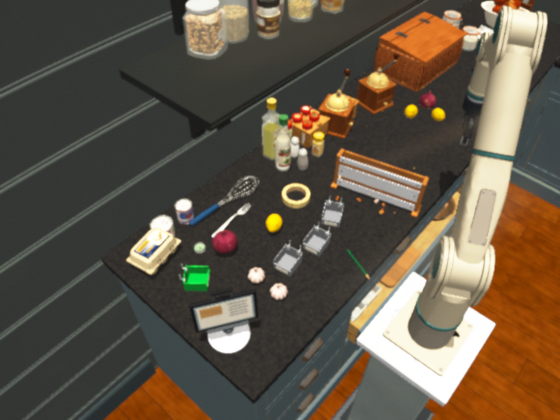

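View pics/top0.png

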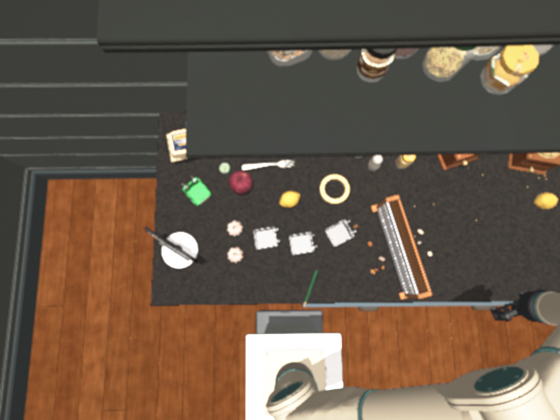

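The scene shows three grey bins at about (288,258), (317,238) and (333,212). The garlics are at (256,274) and (278,291), the slatwall at (380,182) and the tablet at (225,315). The top view shows the bins at (266,238), (301,243) and (341,233), the garlics at (235,228) and (235,255), the slatwall at (400,248) and the tablet at (178,248).

```bash
cat > h.py <<'E'
import numpy as np, cv2
from scipy.spatial.transform import Rotation as R
from station import bot
def cam(n):
    p=bot.camera_params(n); f=210/np.tan(np.radians(p["fov_y"]/2))
    K=np.array([[f,0,p["cx"]],[0,f,p["cy"]],[0,0,1]]); return K,p["D"],p["rvec"],p["tvec"]
def ray(n,px):
    K,D,r,t=cam(n); M=cv2.Rodrigues(r)[0]
    u=cv2.undistortPoints(np.array([[px]],float),K,D)[0,0]
    return -M.T@t, M.T@np.array([u[0],u[1],1])
def onz(n,px,z):
    o,d=ray(n,px); return o+d*(z-o[2])/d[2]
def two(pa,pb):  # scene px, top px
    (o1,d1),(o2,d2)=ray("scene",pa),ray("top",pb)
    A=np.c_[d1,-d2]; s=np.linalg.lstsq(A,o2-o1,rcond=None)[0]
    a=o1+s[0]*d1;b=o2+s[1]*d2; return (a+b)/2,np.linalg.norm(a-b)
def proj(n,P):
    K,D,r,t=cam(n); return cv2.projectPoints(np.array(P,float).reshape(-1,3),r,t,K,D)[0][:,0]
def tool():
    o=bot.get_obs(); return o["ee_pos"],R.from_rotvec(o["eef_rot"])
def goto(grasp,Rt):
    """shift/turn (tool axes, mm/deg) from now to grasp point & orientation Rt (Rotation)"""
    p,Rn=tool(); T=np.array(grasp)-Rt.apply([0,0,.155])
    print("shift",np.round(Rn.inv().apply(T-p)*1000,1),"turn",np.round(np.degrees((Rn.inv()*Rt).as_rotvec()),1))
def crop(n,x0,y0,x1,y1,k,name,img=None):
    im=bot.grab_frame(n) if img is None else img
    cv2.imwrite("pics/"+name,cv2.resize(im[y0:y1,x0:x1],None,fx=k,fy=k,interpolation=cv2.INTER_CUBIC))
E
python3 - <<'E'
from h import *
t=cv2.imread("pics/top0.png"); s=cv2.imread("pics/scene0.png")
a=cv2.resize(t[185:305,215:440],None,fx=3.5,fy=3.5,interpolation=cv2.INTER_CUBIC)
cv2.imwrite("pics/c1.png",a)
b=cv2.resize(s[140:310,240:440],None,fx=3.5,fy=3.5,interpolation=cv2.INTER_CUBIC)
cv2.imwrite("pics/c2.png",b); print(a.shape,b.shape)
for px in [(266,238),(301,243),(341,233)]: print(onz("top",px,0.03))
for px in [(235,228),(235,255)]: print(onz("top",px,0.03))
print(onz("top",(375,207),.15),onz("top",(404,297),.15),onz("top",(180,250),.012))
E
```

```text
(420, 788, 3) (595, 700, 3)
[0.47405106 0.08748938 0.03      ]
[ 0.45510785 -0.03353776  0.03      ]
[ 0.48806231 -0.17317472  0.03      ]
[0.5104622  0.19534686 0.03      ]
[0.41683123 0.19462839 0.03      ]
[ 0.55655786 -0.26711937  0.15      ] [ 0.274495   -0.33971556  0.15      ] [0.43806775 0.38892866 0.012     ]
```

View pics/c1.png

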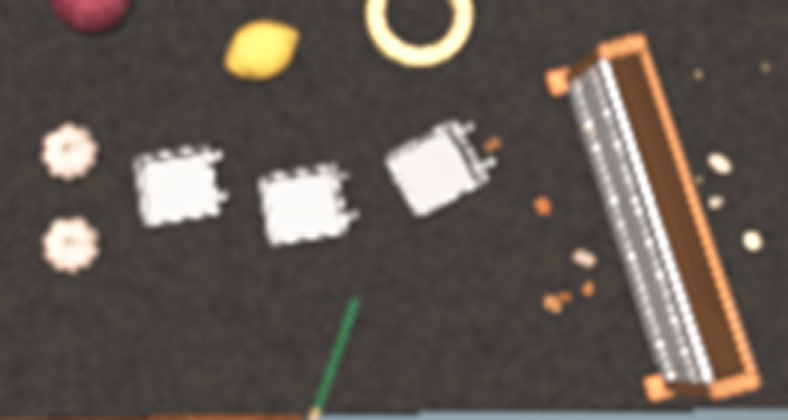

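View pics/c2.png

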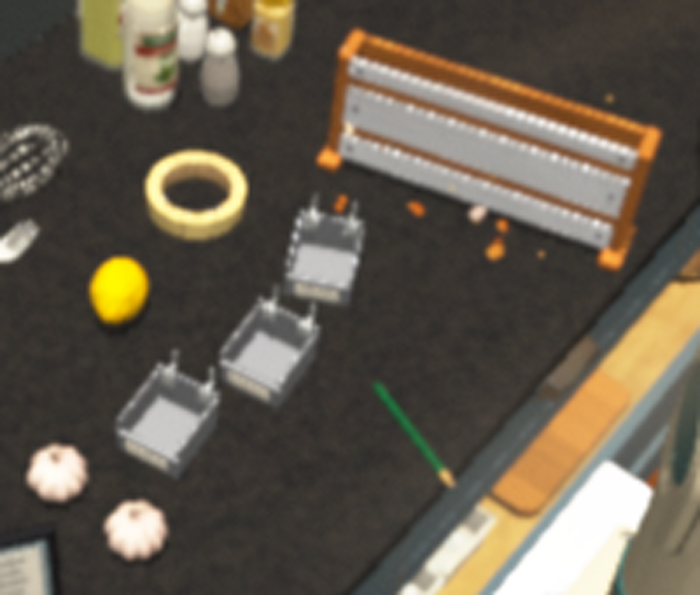

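The crops show all three bins upright with their hooks towards the slatwall, the hook tips readable, and the slat ends clear in both views. Next I triangulate.

```bash
python3 - <<'E'
from h import *
T=lambda p:(215+p[0]/3.5,185+p[1]/3.5); S=lambda p:(240+p[0]/3.5,140+p[1]/3.5)
H={"A":[((174,353),(218,152)),((212,372),(224,196))],"B":[((276,291),(345,172)),((316,308),(354,216))],"C":[((316,196),(474,125)),((356,212),(493,165))]}
im=cv2.imread("pics/top0.png"); g=im.min(axis=2)
m=((g>150)&(np.ptp(im.astype(int),axis=2)<40)).astype(np.uint8)
n,l,st,c=cv2.connectedComponentsWithStats(m)
cen={"A":(266,238),"B":(301,243),"C":(341,233)}
for k,v in H.items():
    P=[two(S(a),T(b)) for a,b in v]
    for q,e in P: print(k,"tip",q.round(4),"err",round(e,4))
    tz=np.array([onz("top",T(b),.064) for a,b in v]); d=tz[0]-tz[1]
    print("  top@64 mid",tz.mean(0).round(4),"len",np.linalg.norm(d).round(4),"yawx(perp)",np.degrees(np.arctan2(-d[0],d[1])).round(1))
    i=l[cen[k][1],cen[k][0]]; ct=max(cv2.findContours((l==i).astype(np.uint8),0,1)[0],key=len)
    box=cv2.boxPoints(cv2.minAreaRect(ct)); w=np.array([onz("top",b,.003) for b in box])
    e=[w[1]-w[0],w[2]-w[1]]
    print("  floor c",w.mean(0).round(4),"sizes",[np.linalg.norm(x).round(4) for x in e],"dirs",[np.degrees(np.arctan2(x[1],x[0])).round(1) for x in e],st[i,4])
# slatwall
for a in [(348,58),(637,157)]: print("slat top",onz("scene",S(a),.15).round(4))
for z,ps in((.15,[(603,62),(710,380)]),(.044,[(575,90),(668,378)])):
    print("top view",z,[onz("top",T(p),z).round(4) for p in ps])
for a,b in[((348,58),(600,62)),((637,157),(708,380))]: print("two",two(S(a),T(b)))
for a in [(342,158),(612,248)]: print("slat bottom edges z0",onz("scene",S(a),0.0).round(4))
print("camtop",ray("top",(0,0))[0],"camscene",ray("scene",(0,0))[0])
E
```

```text
A tip [0.5039 0.0477 0.0529] err 0.0003
A tip [0.4611 0.0427 0.0558] err 0.0013
  top@64 mid [0.4812 0.045  0.064 ] len 0.0432 yawx(perp) -83.0
  floor c [0.4789 0.0879 0.003 ] sizes [np.float64(0.087), np.float64(0.0725)] dirs [np.float64(-81.2), np.float64(-171.3)] 428
B tip [ 0.4821 -0.0767  0.0504] err 0.0021
B tip [ 0.439  -0.0839  0.0526] err 0.0017
  top@64 mid [ 0.4601 -0.0788  0.064 ] len 0.0433 yawx(perp) -80.1
  floor c [ 0.458  -0.0387  0.003 ] sizes [np.float64(0.0869), np.float64(0.0724)] dirs [np.float64(-81.3), np.float64(-172.2)] 436
C tip [ 0.5282 -0.2036  0.0518] err 0.0015
C tip [ 0.4899 -0.2224  0.0403] err 0.0018
  top@64 mid [ 0.5061 -0.2101  0.064 ] len 0.0427 yawx(perp) -67.2
  floor c [ 0.4948 -0.1761  0.003 ] sizes [np.float64(0.0964), np.float64(0.0725)] dirs [np.float64(-59.9), np.float64(-151.5)] 447
slat top [ 0.5716 -0.2993  0.15  ]
slat top [ 0.2772 -0.3732  0.15  ]
top view 0.15 [array([ 0.57  , -0.3072,  0.15  ]), array([ 0.2844, -0.3828,  0.15  ])]
top view 0.044 [array([ 0.5624, -0.3067,  0.044 ]), array([ 0.2829, -0.3784,  0.044 ])]
two (array([ 0.5726176 , -0.30468258,  0.14547238]), np.float64(0.0039376441042921154))
two (array([ 0.28271399, -0.38607551,  0.13691813]), np.float64(0.0027698922354297026))
slat bottom edges z0 [ 0.5695 -0.3104  0.    ]
slat bottom edges z0 [ 0.2796 -0.3935  0.    ]
camtop [0.3287707  0.03665506 1.41240584] camscene [-0.09707836  0.78792295  1.2551533 ]
```

```bash
cat >> h.py <<'E'
def binR(yaw,tilt,alpha):
    "tool orientation for a bin with heading yaw, front-up tilt, tool leaning alpha to bin front"
    B=R.from_euler("z",yaw,degrees=True)*R.from_euler("y",tilt,degrees=True)
    a=np.radians(alpha); z=np.array([np.sin(a),0,-np.cos(a)]); y=np.array([0,1.,0])
    return B, B*R.from_matrix(np.c_[np.cross(y,z),y,z])
AL=25; G=np.array([-.005,0,.028])
def overbin(o,yaw,up): 
    B,Rt=binR(yaw,0,AL); goto(np.array([o[0],o[1],up])+B.apply(G),Rt)
SW=dict(mid=np.array([.4244,-.3363,0]),yaw=-75.9)
def wall(corner,s,tilt,grip=G,dyaw=0):
    "corner=(x,z) of hook corner in slatwall frame, m"
    W=R.from_euler("z",SW["yaw"],degrees=True); B,Rt=binR(SW["yaw"],tilt,AL)
    c=SW["mid"]+W.apply([corner[0],s,corner[1]])
    goto(c+B.apply(grip-np.array([.044,0,.046])),Rt)
E
python3 - <<'E'
from h import *
overbin((.4868,-.1706),-64,.12)
E
```

```text
shift [ 375.4 -369.6  116. ] turn [-20.2 -19.4 -90.9]
```

```bash
python3 -m jog '[[[375,-370,116],[-20.2,-19.4,-90.9],80],[[375,-370,116],[-20.2,-19.4,-90.9],80],[[375,-370,116],[-20.2,-19.4,-90.9],80],[[375,-370,116],[-20.2,-19.4,-90.9],80],[[375,-370,116],[-20.2,-19.4,-90.9],80],[[375,-370,116],[-20.2,-19.4,-90.9],80],[[375,-370,116],[-20.2,-19.4,-90.9],80],[[375,-370,116],[-20.2,-19.4,-90.9],80],[[375,-370,116],[-20.2,-19.4,-90.9],80],[[375,-370,116],[-20.2,-19.4,-90.9],80],[[375,-370,116],[-20.2,-19.4,-90.9],80],[[375,-370,116],[-20.2,-19.4,-90.9],80],[[375,-370,116],[-20.2,-19.4,-90.9],80],[[375,-370,116],[-20.2,-19.4,-90.9],80],[[375,-370,116],[-20.2,-19.4,-90.9],80],[[375,-370,116],[-20.2,-19.4,-90.9],80]]'
python3 - <<'E'
from h import *
overbin((.4868,-.1706),-64,.12)
overbin((.4868,-.1706),-64,.0)
print(bot.get_obs()["joints"].round(2))
crop("top",240,160,440,310,4,"v1.png")
E
```

```text
time: 1.7
ee_pos: [0.4552, -0.1089, 0.2891]
eef_rot: [1.462, 2.331, -0.326]
contact_force: [-0.0, -0.2, 0.1]
finger_gap: 0.938
gripper_force: 0.0
shift [1.3 1.4 0.1] turn [-0.1  0.1 -0.2]
shift [ 52.3   1.4 108.7] turn [-0.1  0.1 -0.2]
[-0.17  0.58  0.3   2.25  1.12  0.24 -0.57]
```

View pics/v1.png

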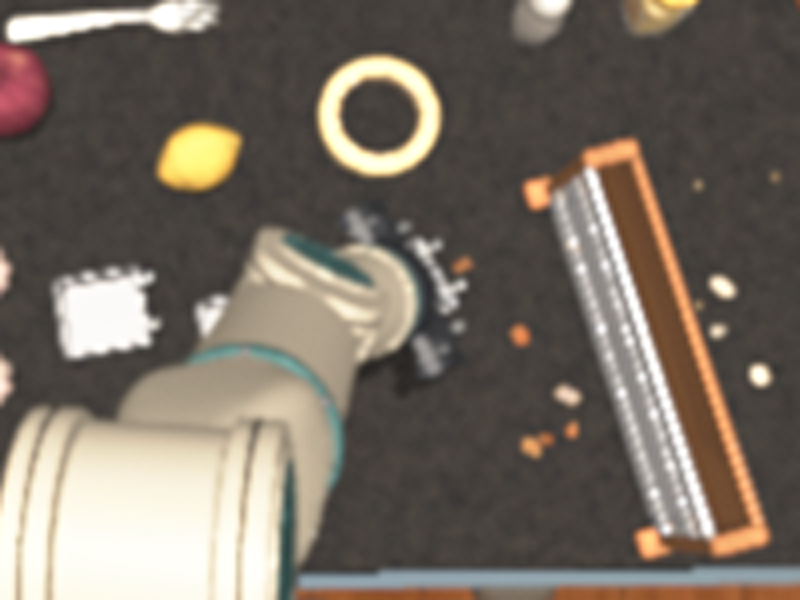

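The top view shows the gripper straddling bin C with a finger on each side, about (365,225) and (432,355) in the crop. Joint 6 is near its limit, so I'll reduce the tool lean to 15°.

```bash
sed -i 's/^AL=25/AL=15/' h.py; python3 - <<'E'
from h import *
overbin((.4868,-.1706),-64,.06)
E
```

```text
shift [-0.3  1.3 56.8] turn [-0.1 10.1 -0.2]
```

```bash
python3 -m jog '[[[0,1,57],[0,10,0],80],[[0,1,57],[0,10,0],80],[[0,1,57],[0,10,0],80],[[0,1,57],[0,10,0],80]]'
python3 - <<'E'
from h import *
overbin((.4868,-.1706),-64,.06)
overbin((.4868,-.1706),-64,.0)
print(bot.get_obs()["joints"].round(2))
E
```

```text
time: 2.15
ee_pos: [0.4664, -0.1301, 0.2372]
eef_rot: [1.547, 2.466, -0.208]
contact_force: [-0.0, -0.2, 0.4]
finger_gap: 0.936
gripper_force: 0.0
shift [-0.4  0.6 -0.4] turn [-0.1  0.2 -0.2]
shift [15.3  0.7 57.5] turn [-0.1  0.2 -0.2]
[ 0.13  0.67 -0.    2.19  1.03  0.26 -0.41]
```

```bash
python3 -m jog '[[[8,0,30],[0,0,0],80],[[15,0,57],[0,0,0],80],[[15,0,57],[0,0,0],80],[[15,0,57],[0,0,0],60],[[15,0,57],[0,0,0],60],[[15,0,57],[0,0,0],60],[[15,0,57],[0,0,0],60],[[15,0,57],[0,0,0],60],[[15,0,57],[0,0,0],60]]'
python3 - <<'E'
from h import *
overbin((.4868,-.1706),-64,.0)
print(bot.get_obs()["joints"].round(2))
E
```

```text
time: 3.05
ee_pos: [0.4672, -0.1291, 0.1785]
eef_rot: [1.543, 2.468, -0.205]
contact_force: [-0.3, -0.2, -0.8]
finger_gap: 0.759
gripper_force: 67.0
shift [-0.5 -0.6  1. ] turn [-0.   0.1 -0. ]
[ 0.16  0.8  -0.04  2.2   1.59  0.25 -0.98]
```

```bash
python3 - <<'E'
from h import *
o,Rn=tool(); print("up 130:",(Rn.inv().apply([0,0,.13])*1000).round(1))
wall((-.05,.12),.102,40)
E
```

```text
up 130: [ -33.9   -0.  -125.5]
shift [-176.2  -22.6  -55.6] turn [-1.1 40.  12.1]
```

```bash
python3 -m jog '[[[-13,0,-48],[0,0,0],60],[[-26,0,-97],[0,0,0],60],[[-80,-10,-97],[-0.4,14,4],60],[[-120,-15,-80],[-0.7,22,7],60],[[-176,-23,-56],[-1.1,40,12.1],60],[[-176,-23,-56],[-1.1,40,12.1],60],[[-176,-23,-56],[-1.1,40,12.1],60],[[-176,-23,-56],[-1.1,40,12.1],60]]'
python3 - <<'E'
from h import *
wall((-.05,.12),.102,40)
print(bot.get_obs()["joints"].round(2))
s=bot.grab_frame("scene");t=bot.grab_frame("top")
a=cv2.resize(s[130:240,290:440],(800,587),interpolation=cv2.INTER_CUBIC); cv2.imwrite("pics/v2.png",a); cv2.imwrite("pics/v2t.png",t);cv2.imwrite("pics/v2s.png",s)
E
```

```text
time: 3.85
ee_pos: [0.5142, -0.2843, 0.2785]
eef_rot: [-1.721, -2.202, -0.366]
contact_force: [0.2, 1.0, -1.9]
finger_gap: 0.764
gripper_force: 67.2
shift [4.5 2.2 2.3] turn [ 0.3  1.3 -0.1]
[ 0.97  0.9  -0.76  1.66  0.27  1.03  0.43]
```

View pics/v2.png

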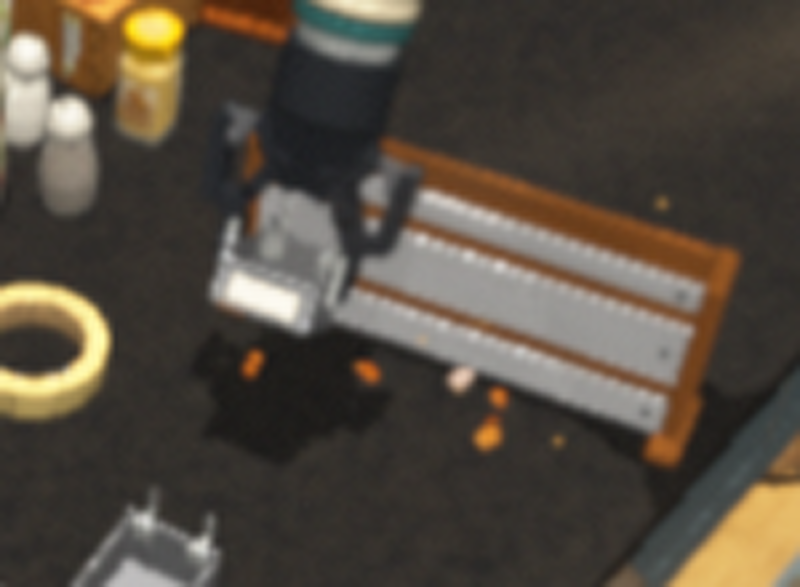

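The scene view shows the bin held front-up by its sides near the far end of the slatwall, hooks towards the top groove. The slat right-end edges read at crop (700,285), (692,322) and (668,405).

```bash
python3 - <<'E'
from h import *
W=R.from_euler("z",SW["yaw"],degrees=True)
f=lambda P:(W.inv().apply(P-SW["mid"])*1000).round(1)
for z,a in((.150,(700,285)),(.112,(692,322)),(.044,(668,405)),(.128,(699,303))): print(z,f(onz("scene",(290+a[0]/5.333,130+a[1]/5.333),z)))
# brightness-based line: slat/groove edges along scene columns
s=cv2.imread("pics/scene0.png"); hsv=cv2.cvtColor(s,cv2.COLOR_BGR2HSV)
grey=(hsv[...,1]<70)&(hsv[...,2]>90)
for c in range(345,420,12):
    r=np.where(grey[150:215,c])[0]+150; br=np.split(r,np.where(np.diff(r)>1)[0]+1)
    print(c,[(b[0],b[-1]) for b in br if len(b)>2], f(onz("scene",(c,br[0][0]-.5),.150)) if len(r) else "")
E
```

```text
0.15 [   5.4 -147.6  150. ]
0.112 [  11.3 -149.5  112. ]
0.044 [   0.5 -151.7   44. ]
0.128 [  13.2 -149.9  128. ]
345 [(np.int64(157), np.int64(163)), (np.int64(166), np.int64(177)), (np.int64(180), np.int64(187))] [  9.8 134.4 150. ]
357 [(np.int64(161), np.int64(166)), (np.int64(170), np.int64(181)), (np.int64(184), np.int64(191))] [ 10.1  88.7 150. ]
369 [(np.int64(165), np.int64(170)), (np.int64(174), np.int64(185)), (np.int64(188), np.int64(195))] [ 10.4  43.8 150. ]
381 [(np.int64(169), np.int64(174)), (np.int64(178), np.int64(189)), (np.int64(193), np.int64(200))] [ 10.9  -0.6 150. ]
393 [(np.int64(173), np.int64(179)), (np.int64(182), np.int64(194)), (np.int64(197), np.int64(204))] [ 11.3 -44.4 150. ]
405 [(np.int64(177), np.int64(183)), (np.int64(186), np.int64(198)), (np.int64(201), np.int64(208))] [ 11.9 -87.7 150. ]
417 [(np.int64(182), np.int64(187)), (np.int64(190), np.int64(198))] [   7.7 -131.9  150. ]
```

```bash
sed -i 's/^SW=.*/SW=dict(mid=np.array([.4259,-.3421,0]),yaw=-75.4)/' h.py; python3 - <<'E'
from h import *
for c in((-.025,.106),(-.005,.106),(-.004,.116),(.005,.117)): wall(c,.102,40)
E
```

```text
shift [-29.7   2.4   0.1] turn [ 0.3  1.3 -0.5]
shift [-48.    2.6  -7.9] turn [ 0.3  1.3 -0.5]
shift [-44.9   2.6 -17.5] turn [ 0.3  1.3 -0.5]
shift [-52.7   2.7 -22. ] turn [ 0.3  1.3 -0.5]
```

```bash
python3 -m jog '[[[-15,1,0],[0.2,1,-0.4],60],[[-25,1,0],[0.2,1,-0.4],60],[[-25,1,0],[0.2,1,-0.4],60],[[-25,1,0],[0.2,1,-0.4],60]]'; python3 - <<'E'
from h import *
for c in((-.025,.106),(-.005,.106),(-.004,.116),(.005,.117)): wall(c,.102,40)
E
```

```text
time: 4.35
ee_pos: [0.5214, -0.2995, 0.2683]
eef_rot: [-1.692, -2.206, -0.368]
contact_force: [-0.3, -0.2, 0.7]
finger_gap: 0.761
gripper_force: 67.2
shift [-9.5 -1.2  0.2] turn [-0.1  0.5  0.4]
shift [-27.7  -1.3  -8. ] turn [-0.1  0.5  0.4]
shift [-24.4  -1.3 -17.6] turn [-0.1  0.5  0.4]
shift [-32.2  -1.4 -22.2] turn [-0.1  0.5  0.4]
```

```bash
python3 -m jog '[[[-15,-1,-4],[0,0.5,0.4],60],[[-28,-1,-8],[0,0.5,0.4],60],[[-28,-1,-8],[0,0.5,0.4],60],[[-28,-1,-8],[0,0.5,0.4],60]]'; python3 - <<'E'
from h import *
print(bot.get_obs()["contact_force"].round(1))
for c in((-.005,.106),(-.004,.116),(.005,.117)): wall(c,.102,40)
s=bot.grab_frame("scene"); cv2.imwrite("pics/v3.png",cv2.resize(s[140:220,310:420],(770,560),interpolation=cv2.INTER_CUBIC))
E
```

```text
time: 4.75
ee_pos: [0.5279, -0.3273, 0.2641]
eef_rot: [-1.693, -2.193, -0.374]
contact_force: [0.3, 1.3, -1.1]
finger_gap: 0.766
gripper_force: 68.2
[ 0.3  1.3 -1.1]
shift [-0.  -0.4 -0.1] turn [-0.1 -0.   0. ]
shift [ 3.3 -0.4 -9.5] turn [-0.1 -0.   0. ]
shift [ -4.4  -0.4 -14.3] turn [-0.1 -0.   0. ]
```

View pics/v3.png

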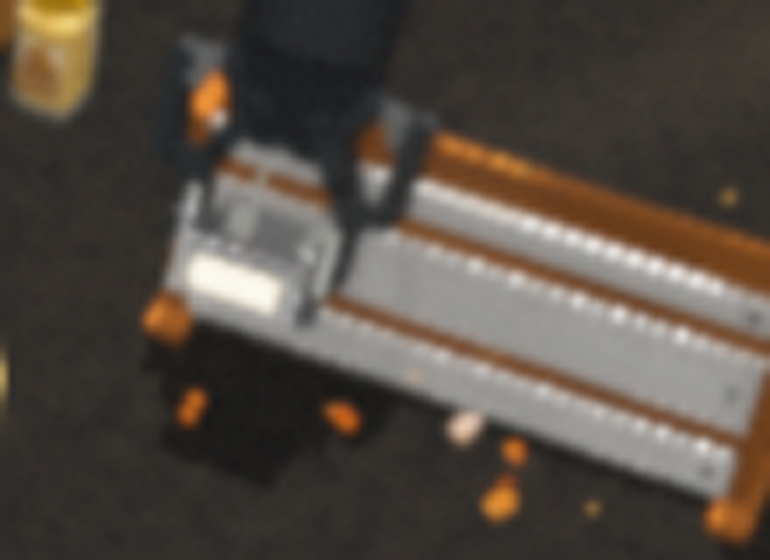

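The scene crop shows the bin's back close to the top groove at about (240,190), with the hooks hidden behind it, and there is no contact force yet. I'll probe forward for contact.

```bash
python3 - <<'E'
from h import *
for c in((-.002,.106),(.001,.106),(.004,.106)): wall(c,.102,40)
E
python3 -m jog '[[[-3,0,-1],[0,0,0],60],[[-3,0,-1],[0,0,0],60]]'; python3 -m jog '[[[-3,0,-1],[0,0,0],60],[[-3,0,-1],[0,0,0],60]]'
```

```text
shift [-2.7 -0.4 -1.3] turn [-0.1 -0.   0. ]
shift [-5.4 -0.4 -2.6] turn [-0.1 -0.   0. ]
shift [-8.1 -0.4 -3.8] turn [-0.1 -0.   0. ]
time: 5.0
ee_pos: [0.5284, -0.3288, 0.2639]
eef_rot: [-1.689, -2.19, -0.377]
contact_force: [-2.1, 7.0, 1.7]
finger_gap: 0.765
gripper_force: 68.0
time: 5.2
ee_pos: [0.5289, -0.3298, 0.2637]
eef_rot: [-1.684, -2.187, -0.379]
contact_force: [-3.6, 10.5, 3.8]
finger_gap: 0.762
gripper_force: 67.9
```

```bash
python3 - <<'E'
from h import *
for c in((-.004,.106),(-.004,.117),(.006,.117)): wall(c,.102,40)
E
python3 -m jog '[[[4,0,2],[0,0,0],60],[[6,0,-3],[0,0,0],60],[[7.5,0,-8],[0,0,0],60],[[7.5,0,-8],[0,0,0],60]]'
python3 - <<'E'
from h import *
for c in((-.004,.117),(.002,.117),(.007,.117)): wall(c,.102,40)
E
```

```text
shift [ 1.7 -0.8  0.3] turn [-0.3 -0.6  0.1]
shift [ 6.4 -0.8 -9.6] turn [-0.3 -0.6  0.1]
shift [ -2.6  -0.8 -13.9] turn [-0.3 -0.6  0.1]
time: 5.6
ee_pos: [0.5289, -0.3327, 0.2745]
eef_rot: [-1.699, -2.193, -0.375]
contact_force: [0.3, -0.1, 1.1]
finger_gap: 0.759
gripper_force: 68.1
shift [ 4.3 -0.1  1.3] turn [ 0.   0.1 -0.1]
shift [-1.1 -0.1 -1.3] turn [ 0.   0.1 -0.1]
shift [-5.7 -0.1 -3.4] turn [ 0.   0.1 -0.1]
```

```bash
python3 -m jog '[[[-3,0,-2],[0,0,0],60],[[-6,0,-3],[0,0,0],60],[[-6,0,-3],[0,0,0],60]]'
python3 - <<'E'
from h import *
print(bot.get_obs()["contact_force"].round(1))
for c,t in(((.007,.117),40),((.0065,.1155),30),((.0065,.115),20),((.0065,.115),10),((.0065,.1145),3)): wall(c,.102,t)
E
```

```text
time: 5.9
ee_pos: [0.5301, -0.339, 0.2733]
eef_rot: [-1.697, -2.191, -0.374]
contact_force: [-0.5, 0.3, -1.0]
finger_gap: 0.763
gripper_force: 68.1
[-0.5  0.3 -1. ]
shift [ 0.7  0.4 -1.8] turn [-0.  -0.  -0.1]
shift [25.8  0.3 11.1] turn [ -0.1 -10.   -0.1]
shift [48.6  0.3 27.1] turn [ -0.1 -20.   -0.1]
shift [68.5  0.2 46.4] turn [ -0.1 -30.   -0.1]
shift [80.1  0.2 62.3] turn [ -0.1 -37.   -0.1]
```

```bash
python3 -m jog '[[[13.4,0,4],[0,-5,0],60],[[25.8,0,11],[0,-10,0],60],[[37.5,0,18.7],[0,-15,0],60],[[48.6,0,27],[0,-20,0],60],[[48.6,0,27],[0,-20,0],60]]'
python3 - <<'E'
from h import *
print(bot.get_obs()["contact_force"].round(1),bot.get_obs()["joints"].round(2))
for c,t in(((.0065,.115),20),((.0065,.115),10),((.0065,.1145),3)): wall(c,.102,t)
E
```

```text
time: 6.4
ee_pos: [0.5161, -0.2818, 0.2703]
eef_rot: [-1.872, -2.433, -0.079]
contact_force: [-0.5, 0.1, -0.0]
finger_gap: 0.765
gripper_force: 67.9
[-0.5  0.1 -0. ] [ 0.84  0.8  -0.6   1.77  0.5   0.79  0.26]
shift [-3.5 -0.5  0.8] turn [-0.2 -0.   0.2]
shift [21.8 -0.4 12.1] turn [ -0.1 -10.    0.2]
shift [38.2 -0.3 23. ] turn [ -0.1 -17.    0.3]
```

```bash
python3 -m jog '[[[10,0,6],[0,-5,0],60],[[21.8,0,12],[0,-10,0],60],[[31,0,18],[0,-14,0],60],[[38,0,23],[0,-17,0],60],[[38,0,23],[0,-17,0],60]]'
python3 - <<'E'
from h import *
print(bot.get_obs()["contact_force"].round(1),bot.get_obs()["joints"].round(2))
for c,t in(((.0065,.1145),3),((.0065,.1135),0)): wall(c,.102,t)
s=bot.grab_frame("scene"); cv2.imwrite("pics/v4.png",cv2.resize(s[140:220,310:420],(770,560),interpolation=cv2.INTER_CUBIC))
E
```

```text
time: 6.9
ee_pos: [0.5069, -0.2441, 0.2503]
eef_rot: [1.814, 2.354, -0.193]
contact_force: [-1.3, 3.3, 4.1]
finger_gap: 0.762
gripper_force: 68.9
[-1.3  3.3  4.1] [ 0.53  0.72 -0.29  1.95  0.81  0.52 -0.13]
shift [ 1.1 -1.1 -0.6] turn [-0.1 -0.   0.2]
shift [ 9.1 -1.   3.3] turn [-0.1 -3.   0.2]
```

View pics/v4.png

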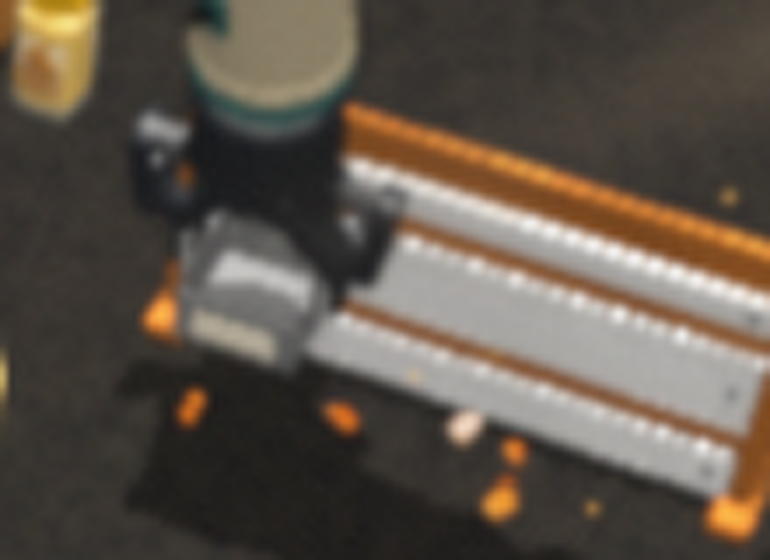

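The bin hangs in the top groove at about (255,280), nearly level, with light upward contact. I'll finish the swing and release.

```bash
python3 -m jog '[[[8,0,3],[0,-3,0],60],[[8,0,3],[0,-3,0],60],[[8,0,3],[0,-3,0],71],[[8,0,3],[0,-3,0],71],[[8,0,3],[0,-3,0],71],[[8,0,-20],[0,-3,0],72],[[8,0,-60],[0,-3,0],74],[[8,0,-110],[0,-3,0],80],[[80,0,-110],[0,-3,0],80],[[80,0,-110],[0,-3,0],80]]'
python3 - <<'E'
from h import *
o=bot.get_obs()
s=bot.grab_frame("scene");t=bot.grab_frame("top");cv2.imwrite("pics/s4.png",s);cv2.imwrite("pics/t4.png",t)
a=cv2.resize(s[130:280,270:430],(640,600),interpolation=cv2.INTER_CUBIC)
cv2.imwrite("pics/v5.png",a)
overbin((.4532,-.0353),-81,.05)
E
```

```text
time: 7.95
ee_pos: [0.4804, -0.1462, 0.3423]
eef_rot: [1.791, 2.314, -0.232]
contact_force: [0.6, 0.7, 0.5]
finger_gap: 0.931
gripper_force: 0.0
shift [181.9   6.7  69.2] turn [ 1.4 -0.2  5.6]
```

View pics/v5.png

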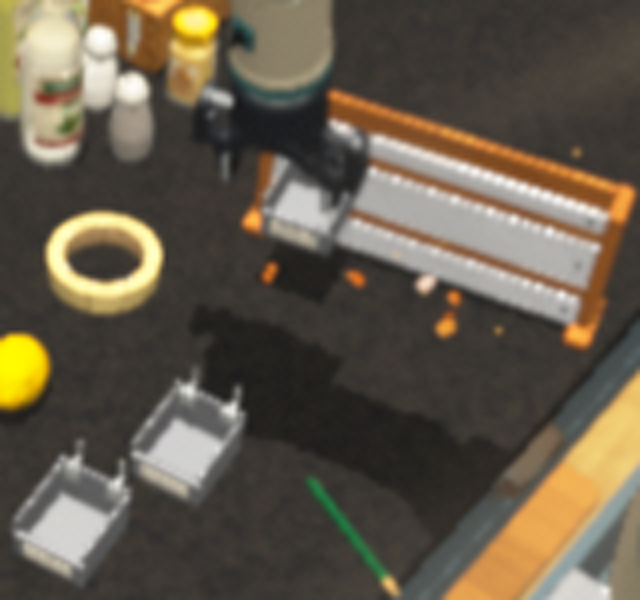

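The first bin hangs level on the groove at (305,215). The two remaining bins have not moved, at (190,440) and (75,515).

```bash
python3 -m jog '[[[50,2,10],[0,0,2],80],[[95,4,15],[1,0,4],80],[[140,5,20],[1.4,0,5.6],80],[[182,7,20],[1.4,0,5.6],80],[[182,7,40],[1.4,0,5.6],80],[[182,7,69],[1.4,0,5.6],80],[[182,7,69],[1.4,0,5.6],80],[[182,7,69],[1.4,0,5.6],80]]'
python3 - <<'E'
from h import *
t=bot.grab_frame("top")
overbin((.4532,-.0353),-81,.0);print(bot.get_obs()["joints"].round(2))
E
```

```text
time: 8.85
ee_pos: [0.4481, 0.0061, 0.2274]
eef_rot: [1.91, 2.226, -0.253]
contact_force: [0.1, -0.4, -0.5]
finger_gap: 0.94
gripper_force: 0.0
shift [16.1 -1.7 47.8] turn [-0.1 -0.  -0.3]
[-0.08  0.68 -0.14  2.22  0.96  0.43 -0.96]
```

```bash
python3 -m jog '[[[8,-2,24],[0,0,0],80],[[16,-2,48],[0,0,0],80],[[16,-2,48],[0,0,0],80],[[16,-2,48],[0,0,0],60],[[16,-2,48],[0,0,0],60],[[16,-2,48],[0,0,0],60],[[16,-2,48],[0,0,0],60],[[16,-2,48],[0,0,0],60],[[16,-2,48],[0,0,0],60]]'
python3 - <<'E'
from h import *
overbin((.4532,-.0353),-81,.0)
o,Rn=tool(); print("up 100:",(Rn.inv().apply([0,0,.1])*1000).round(1))
wall((-.06,.115),.012,40)
E
```

```text
time: 9.8
ee_pos: [0.4459, 0.0094, 0.1784]
eef_rot: [1.909, 2.225, -0.248]
contact_force: [-0.7, 1.3, 8.7]
finger_gap: 0.763
gripper_force: 67.3
shift [-0.   0.2  0.7] turn [ 0.1 -0.  -0.3]
up 100: [-25.8   0.3 -96.6]
shift [-314.1  -65.5  -14.3] turn [ 0.7 39.9 -5.9]
```

```bash
python3 -m jog '[[[-13,0,-48],[0,0,0],60],[[-26,0,-97],[0,0,0],60],[[-70,-10,-100],[0,6,-1],60],[[-120,-20,-100],[0,14,-2],60],[[-165,-33,-90],[0,22,-3],60],[[-210,-45,-70],[0,30,-4],60],[[-260,-55,-45],[0.5,36,-5],60],[[-314,-65,-14],[0.7,40,-6],60],[[-314,-65,-14],[0.7,40,-6],60],[[-314,-65,-14],[0.7,40,-6],60],[[-314,-65,-14],[0.7,40,-6],60]]'
python3 - <<'E'
from h import *
wall((-.06,.115),.012,40);wall((-.025,.106),.012,40);wall((-.006,.106),.012,40)
E
```

```text
time: 10.9
ee_pos: [0.4251, -0.3027, 0.2703]
eef_rot: [-1.704, -2.185, -0.373]
contact_force: [0.4, 1.2, -1.0]
finger_gap: 0.76
gripper_force: 67.5
shift [ 6.   2.8 -0.4] turn [-0.   0.  -0.5]
shift [-29.6   3.1  -7. ] turn [-0.   0.  -0.5]
shift [-46.8   3.3 -15.1] turn [-0.   0.  -0.5]
```

```bash
python3 -m jog '[[[-15,3,-3],[0,0,-0.5],60],[[-30,3,-7],[0,0,-0.5],60],[[-45,3,-14],[0,0,-0.5],60],[[-45,3,-14],[0,0,-0.5],60],[[-45,3,-14],[0,0,-0.5],60]]'
python3 - <<'E'
from h import *
wall((-.004,.106),.012,40);wall((.0,.106),.012,40)
E
```

```text
time: 11.4
ee_pos: [0.4414, -0.3401, 0.2658]
eef_rot: [-1.682, -2.2, -0.376]
contact_force: [0.1, 1.4, -0.9]
finger_gap: 0.762
gripper_force: 67.5
shift [-10.   -3.6  -3. ] turn [-0.2 -0.1  0.6]
shift [-13.6  -3.7  -4.7] turn [-0.2 -0.1  0.6]
```

```bash
python3 -m jog '[[[-6,-2,-2],[0,0,0.3],60],[[-10,-3,-3],[0,0,0.5],60],[[-10,-3,-3],[0,0,0.5],60]]'
python3 -m jog '[[[-3,0,-1],[0,0,0],60],[[-3,0,-1],[0,0,0],60]]'
python3 - <<'E'
from h import *
wall((-.004,.106),.012,40);wall((-.004,.117),.012,40);wall((.007,.117),.012,40)
E
```

```text
time: 11.7
ee_pos: [0.4414, -0.3505, 0.2641]
eef_rot: [-1.689, -2.19, -0.375]
contact_force: [-1.3, 4.7, 1.8]
finger_gap: 0.761
gripper_force: 67.6
time: 11.9
ee_pos: [0.442, -0.3515, 0.2639]
eef_rot: [-1.684, -2.188, -0.377]
contact_force: [-2.3, 8.0, 3.9]
finger_gap: 0.761
gripper_force: 67.5
shift [ 0.8 -1.2  0. ] turn [-0.3 -0.5  0.2]
shift [ 5.5 -1.2 -9.9] turn [-0.3 -0.5  0.2]
shift [ -4.4  -1.3 -14.6] turn [-0.3 -0.5  0.2]
```

```bash
python3 -m jog '[[[4,0,2],[0,0,0],60],[[6,0,-3],[0,0,0],60],[[7.5,0,-8],[0,0,0],60],[[7.5,0,-8],[0,0,0],60],[[4,0,-10],[0,0,0],60],[[0,0,-12],[0,0,0],60],[[0,0,-12],[0,0,0],60]]'
python3 - <<'E'
from h import *
for c,t in(((.007,.117),40),((.0065,.1155),30),((.0065,.115),20),((.0065,.115),10),((.0065,.1145),3)): wall(c,.012,t)
E
```

```text
time: 12.6
ee_pos: [0.4436, -0.3609, 0.274]
eef_rot: [-1.694, -2.192, -0.373]
contact_force: [0.6, -0.7, -1.2]
finger_gap: 0.764
gripper_force: 67.6
shift [-0.2 -0.4 -1.4] turn [-0.2 -0.  -0.1]
shift [25.  -0.4 11.5] turn [ -0.2 -10.   -0. ]
shift [47.7 -0.4 27.5] turn [ -0.2 -20.   -0. ]
shift [67.6 -0.3 46.8] turn [ -0.2 -30.   -0. ]
shift [79.2 -0.3 62.7] turn [ -0.2 -37.    0. ]
```

In with no force. Swing down.

```bash
python3 -m jog '[[[13,0,4],[0,-5,0],60],[[25.4,0,11],[0,-10,0],60],[[37,0,18.7],[0,-15,0],60],[[48,0,27],[0,-20,0],60],[[58,0,36.5],[0,-25,0],60],[[68,0,46.5],[0,-30,0],60],[[75,0,56],[0,-34,0],60],[[79.5,0,62],[0,-37,0],60],[[79.5,0,62],[0,-37,0],60]]'
python3 - <<'E'
from h import *
print(bot.get_obs()["joints"].round(2))
for c,t in(((.0065,.1145),3),((.0065,.1135),0)): wall(c,.012,t)
E
```

```text
time: 13.5
ee_pos: [0.4189, -0.2647, 0.2523]
eef_rot: [1.812, 2.353, -0.199]
contact_force: [-0.7, -4.0, 0.0]
finger_gap: 0.765
gripper_force: 69.3
[ 0.63  0.66 -0.27  2.14  0.98  0.4  -0.23]
shift [-0.7 -0.8  1.8] turn [-0.2  0.2  0.2]
shift [ 7.3 -0.7  5.6] turn [-0.2 -2.8  0.3]
```

```bash
python3 -m jog '[[[6.5,0,5],[0,-3,0],60],[[6.5,0,5],[0,-3,0],60],[[6.5,0,5],[0,-3,0],71],[[6.5,0,5],[0,-3,0],71],[[6.5,0,5],[0,-3,0],71],[[6.5,0,-20],[0,-3,0],72],[[6.5,0,-60],[0,-3,0],74],[[6.5,0,-110],[0,-3,0],80],[[80,0,-110],[0,-3,0],80],[[130,0,-110],[0,-3,0],80],[[130,0,-110],[0,-3,0],80]]'
python3 - <<'E'
from h import *
s=bot.grab_frame("scene");t=bot.grab_frame("top");cv2.imwrite("pics/s6.png",s);cv2.imwrite("pics/t6.png",t)
a=cv2.resize(s[140:310,240:430],(665,595),interpolation=cv2.INTER_CUBIC)
cv2.imwrite("pics/v6.png",a)
overbin((.475,.0886),-82,.05)
E
```

```text
time: 14.6
ee_pos: [0.3793, -0.1174, 0.3326]
eef_rot: [1.787, 2.321, -0.235]
contact_force: [-0.6, -0.7, -0.2]
finger_gap: 0.936
gripper_force: 0.0
shift [238.1 151.1  44.7] turn [ 1.6 -0.2  6.8]
```

View pics/v6.png

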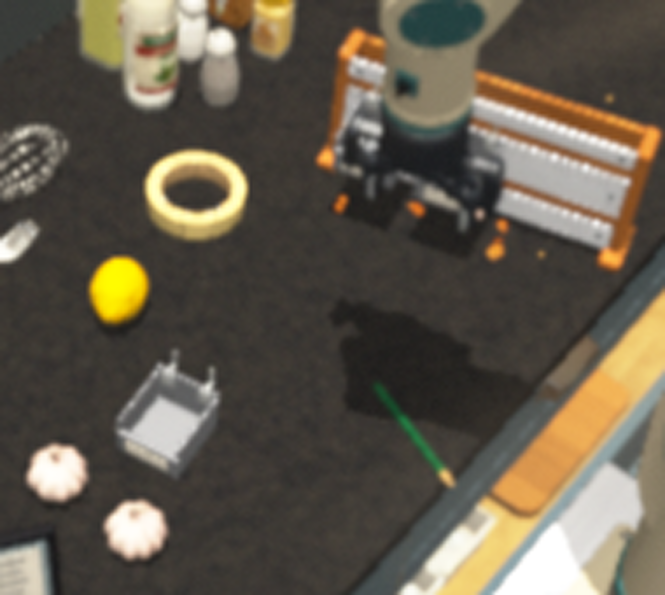

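The scene crop shows bin A and both garlics unmoved, with the bin's tips at (174,353) and (212,372). The hung bins are behind the gripper, so I'll check them later.

```bash
python3 -m jog '[[[45,30,0],[0,0,2],80],[[90,60,0],[1,0,4],80],[[130,90,0],[1.6,0,6.8],80],[[170,115,0],[1.6,0,6.8],80],[[205,135,0],[1.6,0,6.8],80],[[238,151,0],[1.6,0,6.8],80],[[238,151,20],[1.6,0,6.8],80],[[238,151,44],[1.6,0,6.8],80],[[238,151,44],[1.6,0,6.8],80],[[238,151,44],[1.6,0,6.8],80]]'
python3 - <<'E'
from h import *
s=bot.grab_frame("scene");t=bot.grab_frame("top");cv2.imwrite("pics/s7.png",s)
cv2.imwrite("pics/v7.png",np.hstack([cv2.resize(s[145:215,320:430],None,fx=3.6,fy=3.6,interpolation=cv2.INTER_CUBIC),cv2.resize(t[190:260,320:430],None,fx=3.6,fy=3.6,interpolation=cv2.INTER_CUBIC)]))
overbin((.475,.0886),-82,.0);print(bot.get_obs()["joints"].round(2))
E
```

```text
time: 15.7
ee_pos: [0.4714, 0.1294, 0.2284]
eef_rot: [1.932, 2.209, -0.253]
contact_force: [0.7, -0.1, 0.6]
finger_gap: 0.934
gripper_force: 0.0
shift [16.8 -2.5 48.9] turn [ 0.  -0.1 -0.3]
[-0.19  0.73 -0.33  2.07  0.86  0.64 -1.09]
```

View pics/v7.png

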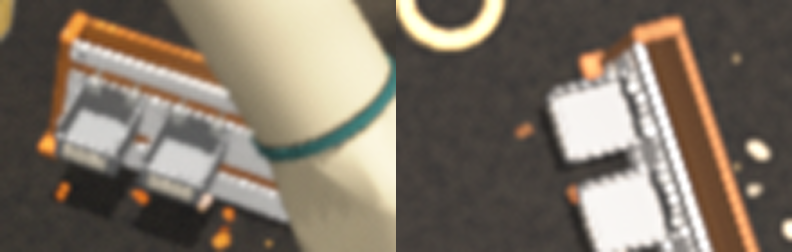

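Both bins hang flat on the groove, at (100,125) and (188,150) on the left and (595,120) and (620,215) on the right. On to the third.

```bash
python3 -m jog '[[[8,-2.5,24],[0,0,0],80],[[16.5,-2.5,48],[0,0,0],80],[[16.5,-2.5,48],[0,0,0],80],[[16.5,-2.5,48],[0,0,0],60],[[16.5,-2.5,48],[0,0,0],60],[[16.5,-2.5,48],[0,0,0],60],[[16.5,-2.5,48],[0,0,0],60],[[16.5,-2.5,48],[0,0,0],60],[[16.5,-2.5,48],[0,0,0],60]]'
python3 - <<'E'
from h import *
overbin((.475,.0886),-82,.0)
wall((-.1,.12),-.078,20);wall((-.06,.115),-.078,40)
E
```

```text
time: 16.7
ee_pos: [0.4686, 0.1335, 0.1791]
eef_rot: [1.93, 2.208, -0.249]
contact_force: [-0.5, 1.1, 7.9]
finger_gap: 0.764
gripper_force: 66.9
shift [0.1 0.  1.4] turn [ 0.1 -0.1 -0.3]
shift [-350.5 -199.9   -5.8] turn [-0.4 19.9 -6.9]
shift [-441.5 -188.5   19.6] turn [ 0.8 39.9 -7. ]
```

```bash
python3 -m jog '[[[-13,0,-48],[0,0,0],60],[[-26,0,-97],[0,0,0],60],[[-65,-25,-100],[0,2,-1],60],[[-110,-50,-105],[0,4,-2],60],[[-150,-78,-105],[0,7,-3],60],[[-190,-105,-105],[0,10,-4],60],[[-230,-130,-100],[0,12,-5],60],[[-270,-155,-85],[0,15,-6],60],[[-310,-178,-60],[0,18,-7],60],[[-340,-198,-35],[-0.4,20,-7],60],[[-350,-200,-8],[-0.4,20,-7],60],[[-350,-200,-8],[-0.4,20,-7],60]]'
python3 - <<'E'
from h import *
print(bot.get_obs()["joints"].round(2))
wall((-.1,.12),-.078,20);wall((-.06,.115),-.078,40);wall((-.03,.106),-.078,40)
E
```

```text
time: 17.9
ee_pos: [0.3132, -0.2297, 0.2739]
eef_rot: [-1.883, -2.42, -0.079]
contact_force: [-0.1, 0.4, -0.4]
finger_gap: 0.762
gripper_force: 67.0
[ 1.02  0.61 -0.62  2.29  0.62  0.48  0.16]
shift [ 1.6  2.7 -0.2] turn [-0.3 -0.2 -0.4]
shift [-93.2   3.3  -7.8] turn [-0.2 19.8 -0.4]
shift [-123.9    3.6   -1.5] turn [-0.2 19.8 -0.4]
```

```bash
python3 -m jog '[[[-45,3,-4],[0,7,-0.3],60],[[-93,3,-8],[0,15,-0.4],60],[[-110,3,-4],[0,19.8,-0.4],60],[[-123,3,-1],[0,19.8,-0.4],60],[[-123,3,-1],[0,19.8,-0.4],60],[[-123,3,-1],[0,19.8,-0.4],60]]'
python3 - <<'E'
from h import *
print(bot.get_obs()["joints"].round(2))
wall((-.03,.106),-.078,40);wall((-.006,.106),-.078,40);wall((-.004,.106),-.078,40)
E
```

```text
time: 18.5
ee_pos: [0.3492, -0.3423, 0.2663]
eef_rot: [-1.682, -2.203, -0.369]
contact_force: [-0.2, 0.2, -0.8]
finger_gap: 0.764
gripper_force: 67.0
[ 1.29  0.86 -0.82  1.9   0.37  0.98  0.57]
shift [-5.8 -3.8 -0.4] turn [-0.4  0.1  0.6]
shift [-27.6  -4.1 -10.5] turn [-0.4  0.1  0.6]
shift [-29.4  -4.1 -11.3] turn [-0.4  0.1  0.6]
```

```bash
python3 -m jog '[[[-10,-3,-3],[0,0,0.5],60],[[-20,-4,-7],[0,0,0.5],60],[[-27.5,-4,-10.5],[0,0,0.5],60],[[-27.5,-4,-10.5],[0,0,0.5],60],[[-27.5,-4,-10.5],[0,0,0.5],60]]'
python3 -m jog '[[[-3,0,-1],[0,0,0],60],[[-3,0,-1],[0,0,0],60]]'
python3 -m jog '[[[-3,0,-1],[0,0,0],60],[[-3,0,-1],[0,0,0],60]]'
python3 - <<'E'
from h import *
wall((-.004,.106),-.078,40);wall((-.004,.117),-.078,40);wall((.007,.117),-.078,40)
E
```

```text
time: 19.0
ee_pos: [0.3526, -0.3733, 0.2637]
eef_rot: [-1.694, -2.191, -0.369]
contact_force: [-2.4, 3.4, 3.4]
finger_gap: 0.76
gripper_force: 67.3
time: 19.2
ee_pos: [0.353, -0.3745, 0.2635]
eef_rot: [-1.689, -2.188, -0.372]
contact_force: [-3.7, 8.4, 7.0]
finger_gap: 0.761
gripper_force: 67.1
time: 19.4
ee_pos: [0.3535, -0.3755, 0.2632]
eef_rot: [-1.684, -2.185, -0.374]
contact_force: [-4.8, 12.4, 8.3]
finger_gap: 0.761
gripper_force: 67.1
shift [ 1.9  0.5 -0.1] turn [-0.5 -0.6  0. ]
shift [  6.6   0.4 -10.1] turn [-0.5 -0.6  0. ]
shift [ -3.3   0.4 -14.8] turn [-0.5 -0.6  0. ]
```

```bash
python3 -m jog '[[[6,0,2],[0,0,0],60],[[8,0,-3],[0,0,0],60],[[10,0,-7.5],[0,0,0],60],[[10,0,-7.5],[0,0,0],60],[[7,0,-9],[0,0,0],60],[[3,0,-11],[0,0,0],60],[[3,0,-11],[0,0,0],60]]'
python3 - <<'E'
from h import *
for c,t in(((.007,.117),40),((.0065,.1155),30),((.0065,.115),20),((.0065,.115),10),((.0065,.1145),3)): wall(c,-.078,t)
E
```

```text
time: 20.1
ee_pos: [0.355, -0.3828, 0.2737]
eef_rot: [-1.697, -2.192, -0.369]
contact_force: [-0.2, 0.0, -1.4]
finger_gap: 0.764
gripper_force: 67.1
shift [-1.1  0.9 -2.1] turn [-0.2  0.1 -0.2]
shift [24.   0.9 10.7] turn [-0.2 -9.9 -0.1]
shift [46.8  0.9 26.6] turn [ -0.2 -19.9  -0.1]
shift [66.8  0.9 45.9] turn [ -0.2 -29.9  -0.1]
shift [78.4  0.9 61.7] turn [ -0.3 -36.9  -0.1]
```

```bash
python3 -m jog '[[[12,0,4],[0,-5,0],60],[[24.5,0,10.5],[0,-10,0],60],[[36,0,18],[0,-15,0],60],[[47,0,26.5],[0,-20,0],60],[[57,0,36],[0,-25,0],60],[[67,0,46],[0,-30,0],60],[[67,0,46],[0,-30,0],60]]'
python3 - <<'E'
from h import *
print(bot.get_obs()["joints"].round(2))
for c,t in(((.0065,.115),10),((.0065,.1145),3),((.0065,.1135),0)): wall(c,-.078,t)
E
```

```text
time: 20.8
ee_pos: [0.335, -0.3027, 0.2608]
eef_rot: [1.871, 2.436, -0.094]
contact_force: [-0.1, -0.4, -0.9]
finger_gap: 0.764
gripper_force: 68.4
[ 0.95  0.63 -0.43  2.21  0.86  0.42  0.05]
shift [-2.6  0.   0.9] turn [-0.4  0.2  0.3]
shift [15.4  0.2  8.8] turn [-0.3 -6.8  0.4]
shift [22.9  0.2 13.6] turn [-0.3 -9.8  0.4]
```

```bash
python3 -m jog '[[[8,0,4],[0,-4,0],60],[[15.5,0,8],[0,-7,0],60],[[22.5,0,13],[0,-10,0],60],[[22.5,0,13],[0,-10,0],60]]'
python3 - <<'E'
from h import *
print(bot.get_obs()["joints"].round(2))
for c,t in(((.0065,.1145),0),((.0065,.1135),0)): wall(c,-.078,t)
E
```

```text
time: 21.2
ee_pos: [0.3289, -0.2833, 0.2458]
eef_rot: [1.789, 2.314, -0.246]
contact_force: [-6.5, 7.3, 21.9]
finger_gap: 0.761
gripper_force: 71.2
[ 0.66  0.62 -0.13  2.33  1.57  0.26 -0.73]
shift [ 1.1  1.1 -0.7] turn [-0.3  0.2  0. ]
shift [1.4 1.1 0.2] turn [-0.3  0.2  0. ]
```

```bash
python3 -m jog '[[[0,0,-2],[0,0,0],60],[[0,0,-2],[0,0,0],71],[[0,0,-2],[0,0,0],71],[[0,0,-2],[0,0,0],71],[[0,0,-2],[0,0,0],71],[[0,0,-25],[0,0,0],72],[[0,0,-65],[0,0,0],74],[[0,0,-115],[0,0,0],80],[[60,20,-135],[0,0,0],80],[[120,50,-135],[0,0,0],80],[[170,90,-135],[0,0,0],80],[[200,120,-135],[0,0,0],80]]'
python3 - <<'E'
from h import *
s=bot.grab_frame("scene");t=bot.grab_frame("top");cv2.imwrite("pics/s8.png",s);cv2.imwrite("pics/t8.png",t)
cv2.imwrite("pics/v8.png",np.hstack([cv2.resize(s[140:310,250:430],None,fx=2.2,fy=2.2,interpolation=cv2.INTER_CUBIC),cv2.resize(t[180:310,215:430][:, :],(0,0),fx=1.87,fy=2.877,interpolation=cv2.INTER_CUBIC)[:374]]))
# garlic centroids
for n,im in(("top",t),("scene",s)):
    h=cv2.cvtColor(im,cv2.COLOR_BGR2HSV); b=im.astype(int)
    m=((b[...,2]>170)&(b[...,2]-b[...,0]>15)&(b[...,2]-b[...,0]<80)&(b[...,1]>130)).astype(np.uint8)
    k,l,st,c=cv2.connectedComponentsWithStats(m)
    print(n,[(c[i].round(1).tolist(),st[i,2:].tolist()) for i in range(1,k) if 60<st[i,4]<400 and (215<c[i][0]<300)])
print(tool()[0])
E
```

```text
time: 22.4
ee_pos: [0.3696, -0.0705, 0.3313]
eef_rot: [1.79, 2.314, -0.243]
contact_force: [1.5, -1.3, -0.2]
finger_gap: 0.938
gripper_force: 0.0
top [([286.6, 55.3], [31, 10, 138]), ([270.8, 164.4], [52, 11, 134]), ([224.1, 167.5], [9, 10, 72]), ([234.5, 227.8], [15, 15, 146]), ([234.9, 254.5], [15, 16, 151]), ([245.1, 375.5], [4, 86, 88]), ([282.7, 402.5], [18, 33, 309]), ([298.2, 415.9], [12, 11, 69])]
scene [([268.2, 11.9], [25, 11, 196]), ([269.8, 119.0], [16, 17, 135]), ([295.6, 194.8], [28, 18, 112]), ([256.0, 274.5], [17, 16, 147]), ([278.4, 290.5], [17, 16, 159])]
[ 0.3732532  -0.06522904  0.33079545]
```

View pics/v8.png

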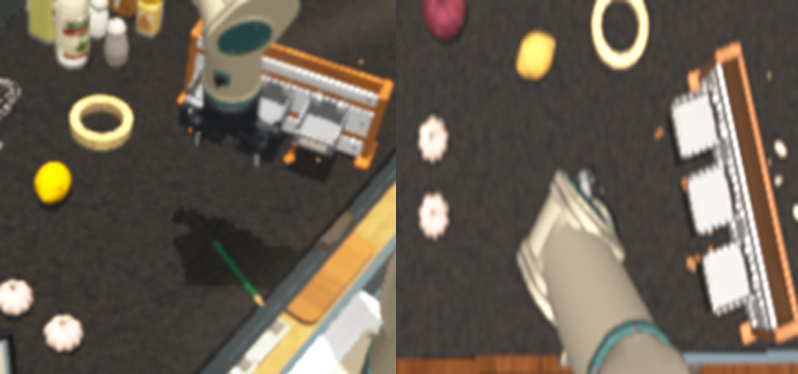

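All three bins hang side by side on the groove, at top-view crop (690,125), (708,200) and (722,275). The garlics have not moved. Next is garlic A.

```bash
cat >> h.py <<'E'
def down(p,yaw=None):
    "vertical tool with closing axis at wall y"
    B,Rt=binR(SW["yaw"] if yaw is None else yaw,0,0); goto(p,Rt)
def inbin(s,z,x=-.037):
    W=R.from_euler("z",SW["yaw"],degrees=True); P=SW["mid"]+W.apply([x,s,z]); down(P); return P
E
python3 - <<'E'
from h import *
for a,b in[((256,274.5),(234.5,227.8)),((278.4,290.5),(234.9,254.5))]: print(two(a,b),onz("top",b,.025))
P=onz("top",(234.5,227.8),.025); down([P[0],P[1],.13])
# hung bins: floor centres at z=.071 in wall frame
t=cv2.imread("pics/t8.png"); W=R.from_euler("z",SW["yaw"],degrees=True)
b=t.astype(int); m=((b.min(2)>200)&(np.ptp(b,axis=2)<25)).astype(np.uint8); m=cv2.morphologyEx(m,cv2.MORPH_OPEN,np.ones((5,5)))
k,l,st,c=cv2.connectedComponentsWithStats(m)
for i in range(1,k):
    if 360<c[i][0]<430 and st[i,4]>60: print(c[i].round(1),st[i,4],(W.inv().apply(onz("top",c[i],.071)-SW["mid"])*1000).round(1))
E
```

```text
(array([0.51314146, 0.19879042, 0.01585625]), np.float64(0.0002006117216131765)) [0.51184823 0.19767578 0.025     ]
(array([0.41976515, 0.19665859, 0.01756389]), np.float64(0.0009505513896593989)) [0.41887314 0.19555891 0.025     ]
shift [221.2 203.4 -11.1] turn [ 0.1 14.8  0.8]
[374.6 223.2] 315 [-36.  101.7  71. ]
[383.  248.9] 354 [-35.6  11.8  71. ]
[391.3 275.5] 351 [-36.5 -78.6  71. ]
[378.  378.2] 1369 [-177.4 -369.6   71. ]
```

```bash
python3 -m jog '[[[221,203,-11],[0,14.8,0.8],82],[[221,203,-11],[0,14.8,0.8],82],[[221,203,-11],[0,14.8,0.8],82],[[221,203,-11],[0,14.8,0.8],82],[[221,203,-11],[0,14.8,0.8],82],[[221,203,-11],[0,14.8,0.8],82],[[221,203,-11],[0,14.8,0.8],82],[[221,203,-11],[0,14.8,0.8],82],[[221,203,-11],[0,14.8,0.8],82],[[221,203,-11],[0,14.8,0.8],82]]'
python3 - <<'E'
from h import *
down([.512,.198,.035]);print(bot.get_obs()["joints"].round(2))
E
```

```text
time: 23.5
ee_pos: [0.5114, 0.1868, 0.2833]
eef_rot: [1.939, 2.469, -0.011]
contact_force: [1.2, 0.2, 0.6]
finger_gap: 0.957
gripper_force: 0.0
shift [11.4  3.6 93.2] turn [-0.2  0.4 -0.9]
[-0.05  0.7  -0.54  1.91  0.56  0.69 -0.7 ]
```

```bash
python3 -m jog '[[[11,3.5,20],[0,0,-0.8],82],[[11,3.5,20],[0,0,-0.8],82],[[11,3.5,60],[0,0,-0.8],82],[[11,3.5,97],[0,0,-0.8],82],[[11,3.5,97],[0,0,-0.8],82],[[11,3.5,97],[0,0,-0.8],45],[[11,3.5,97],[0,0,-0.8],45],[[11,3.5,97],[0,0,-0.8],45],[[11,3.5,97],[0,0,-0.8],45],[[11,3.5,97],[0,0,-0.8],45],[[11,3.5,97],[0,0,-0.8],45]]'
python3 - <<'E'
from h import *
down([.512,.198,.031])
inbin(.102,.24,-.036);inbin(.102,.135,-.036)
E
```

```text
time: 24.6
ee_pos: [0.513, 0.2, 0.189]
eef_rot: [1.918, 2.482, -0.003]
contact_force: [-1.2, -0.7, 7.6]
finger_gap: 0.569
gripper_force: 60.5
shift [-1.7 -1.5  3. ] turn [0.1 0.3 0. ]
shift [-467.6 -118.9 -203.9] turn [0.1 0.3 0. ]
shift [-467.1 -119.   -98.9] turn [0.1 0.3 0. ]
```

```bash
python3 -m jog '[[[0,0,-40],[0,0,0],45],[[0,0,-90],[0,0,0],45],[[-20,-5,-135],[0,0,0],45],[[-65,-16,-150],[0,0,0],45],[[-112,-28,-150],[0,0,0],45],[[-159,-40,-150],[0,0,0],45],[[-206,-52,-150],[0,0,0],45],[[-253,-64,-150],[0,0,0],45],[[-300,-76,-150],[0,0,0],45],[[-347,-88,-150],[0,0,0],45],[[-394,-100,-150],[0,0,0],45],[[-435,-111,-150],[0,0,0],45],[[-467,-119,-150],[0,0,0],45],[[-467,-119,-150],[0,0,0],45],[[-467,-119,-150],[0,0,0],45],[[-467,-119,-150],[0,0,0],45]]'
python3 - <<'E'
from h import *
print(bot.get_obs()["joints"].round(2))
inbin(.102,.134,-.037)
E
```

```text
time: 26.2
ee_pos: [0.5154, -0.28, 0.34]
eef_rot: [1.916, 2.485, -0.007]
contact_force: [-0.0, 1.2, -0.7]
finger_gap: 0.567
gripper_force: 62.2
[ 0.85  0.69 -0.65  1.75  0.53  0.88  0.22]
shift [-0.2 -0.2 51. ] turn [-0.1  0.3  0.1]
```

```bash
python3 -m jog '[[[0,0,25],[0,0,0],45],[[0,0,45],[0,0,0],45],[[0,0,51],[0,0,0],45],[[0,0,51],[0,0,0],45],[[0,0,51],[0,0,0],64],[[0,0,51],[0,0,0],64],[[0,0,51],[0,0,0],64],[[0,0,51],[0,0,0],66],[[0,0,20],[0,0,0],66],[[0,0,-30],[0,0,0],70],[[0,0,-50],[0,0,0],82],[[50,10,-60],[0,0,0],82],[[100,22,-60],[0,0,0],82],[[148,34,-60],[0,0,0],82],[[195,40,-60],[0,0,0],82],[[240,40,-60],[0,0,0],82],[[285,40,-60],[0,0,0],82]]'
python3 - <<'E'
from h import *
s=bot.grab_frame("scene");t=bot.grab_frame("top");cv2.imwrite("pics/s9.png",s);cv2.imwrite("pics/t9.png",t)
cv2.imwrite("pics/v9.png",np.hstack([cv2.resize(s[140:310,240:430],None,fx=2.2,fy=2.2,interpolation=cv2.INTER_CUBIC),cv2.resize(t[170:310,300:430],(0,0),fx=2.67,fy=2.67,interpolation=cv2.INTER_CUBIC)]))
for n,im in(("top",t),("scene",s)):
    b=im.astype(int); m=((b[...,2]>170)&(b[...,2]-b[...,0]>15)&(b[...,2]-b[...,0]<80)&(b[...,1]>130)).astype(np.uint8)
    k,l,st,c=cv2.connectedComponentsWithStats(m)
    print(n,[(c[i].round(1).tolist(),st[i,4]) for i in range(1,k) if 60<st[i,4]<400 and (215<c[i][0]<300)])
down([.420,.196,.12])
E
```

```text
time: 27.9
ee_pos: [0.4814, 0.0067, 0.3976]
eef_rot: [1.918, 2.484, -0.007]
contact_force: [0.4, 0.5, 0.6]
finger_gap: 0.958
gripper_force: 0.0
top [([286.4, 55.3], np.int32(140)), ([275.5, 164.6], np.int32(103)), ([224.1, 167.5], np.int32(72)), ([235.0, 254.5], np.int32(143)), ([245.1, 375.5], np.int32(88)), ([284.5, 402.1], np.int32(344))]
scene [([268.2, 12.0], np.int32(197)), ([269.8, 118.8], np.int32(133)), ([295.8, 195.7], np.int32(105)), ([278.4, 290.5], np.int32(158))]
shift [194.3  -9.6 122.9] turn [-0.1  0.1  0.7]
```

View pics/v9.png

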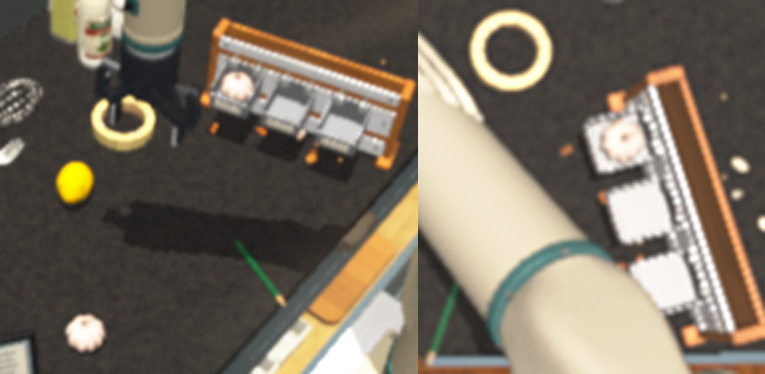

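The garlic sits in the far hung bin, at (237,85) in the scene crop and (622,140) in the top crop, and the bin is still flat. The second garlic has not moved.

```bash
python3 -m jog '[[[48,0,0],[0,0,0.3],82],[[96,-4,10],[0,0,0.5],82],[[144,-8,40],[0,0,0.7],82],[[180,-10,75],[0,0,0.7],82],[[194,-10,115],[0,0,0.7],82],[[194,-10,115],[0,0,0.7],82],[[194,-10,115],[0,0,0.7],82]]'
python3 - <<'E'
from h import *
down([.4192,.196,.031]);print(bot.get_obs()["joints"].round(2))
E
```

```text
time: 28.7
ee_pos: [0.4232, 0.1892, 0.2811]
eef_rot: [1.933, 2.474, -0.011]
contact_force: [0.5, 0.3, 1.0]
finger_gap: 0.961
gripper_force: 0.0
shift [ 8.1 -1.9 95.1] turn [-0.3  0.3 -0.6]
[-0.1   0.63 -0.55  2.13  0.63  0.56 -0.88]
```

```bash
python3 -m jog '[[[7,-1,20],[0,0,-0.5],82],[[7,-1,20],[0,0,-0.5],82],[[7,-1,60],[0,0,-0.5],82],[[7,-1,95],[0,0,-0.5],82],[[7,-1,95],[0,0,-0.5],82],[[7,-1,95],[0,0,-0.5],45],[[7,-1,95],[0,0,-0.5],45],[[7,-1,95],[0,0,-0.5],45],[[7,-1,95],[0,0,-0.5],45],[[7,-1,95],[0,0,-0.5],45],[[7,-1,95],[0,0,-0.5],45]]'
python3 - <<'E'
from h import *
down([.4192,.196,.031])
inbin(.012,.18,-.037);inbin(.012,.134,-.037)
E
```

```text
time: 29.8
ee_pos: [0.4212, 0.1955, 0.1891]
eef_rot: [1.923, 2.478, -0.003]
contact_force: [-1.4, -1.3, 14.9]
finger_gap: 0.549
gripper_force: 59.3
shift [ 1.  -1.8  3.1] turn [ 0.1  0.3 -0.2]
shift [-485.6 -116.9 -143.8] turn [ 0.1  0.3 -0.2]
shift [-485.3 -117.   -97.8] turn [ 0.1  0.3 -0.2]
```

```bash
python3 -m jog '[[[0,0,-40],[0,0,0],45],[[0,0,-90],[0,0,0],45],[[-20,-5,-135],[0,0,0],45],[[-66,-16,-150],[0,0,0],45],[[-113,-27,-150],[0,0,0],45],[[-160,-38,-150],[0,0,0],45],[[-207,-50,-150],[0,0,0],45],[[-254,-61,-150],[0,0,0],45],[[-301,-72,-150],[0,0,0],45],[[-348,-83,-150],[0,0,0],45],[[-395,-95,-150],[0,0,0],45],[[-440,-107,-150],[0,0,0],45],[[-485,-117,-150],[0,0,0],45],[[-485,-117,-150],[0,0,0],45],[[-485,-117,-150],[0,0,0],45],[[-485,-117,-150],[0,0,0],45]]'
python3 - <<'E'
from h import *
print(bot.get_obs()["joints"].round(2))
inbin(.012,.134,-.037)
E
```

```text
time: 31.4
ee_pos: [0.4281, -0.3014, 0.3401]
eef_rot: [1.921, 2.482, -0.008]
contact_force: [-0.4, 1.3, -1.0]
finger_gap: 0.552
gripper_force: 62.5
[ 1.03  0.63 -0.72  1.92  0.58  0.8   0.24]
shift [-1.5 -0.3 51.1] turn [-0.1  0.3 -0.1]
```

```bash
python3 -m jog '[[[-1,0,25],[0,0,0],45],[[-1,0,45],[0,0,0],45],[[-1,0,51],[0,0,0],45],[[-1,0,51],[0,0,0],45],[[-1,0,51],[0,0,0],64],[[-1,0,51],[0,0,0],64],[[-1,0,51],[0,0,0],64],[[-1,0,51],[0,0,0],66],[[-1,0,20],[0,0,0],66],[[-1,0,-30],[0,0,0],70],[[0,0,-50],[0,0,0],82],[[50,10,-60],[0,0,0],82],[[100,22,-60],[0,0,0],82],[[148,34,-60],[0,0,0],82],[[195,40,-60],[0,0,0],82],[[240,40,-60],[0,0,0],82],[[285,40,-60],[0,0,0],82]]'
python3 - <<'E'
from h import *
s=bot.grab_frame("scene");t=bot.grab_frame("top");cv2.imwrite("pics/s10.png",s);cv2.imwrite("pics/t10.png",t)
a=cv2.resize(s[140:240,320:430],(400,364),interpolation=cv2.INTER_CUBIC)
b=cv2.resize(s[280:360,180:268],(400,364),interpolation=cv2.INTER_CUBIC)
c=cv2.resize(t[215:285,135:212],(400,364)[:2] if 0 else (400,236),interpolation=cv2.INTER_CUBIC)
d=cv2.resize(t[190:310,340:460],(236,236),interpolation=cv2.INTER_CUBIC)
cv2.imwrite("pics/v10.png",np.vstack([np.hstack([a,b]),np.hstack([c,d,np.zeros((236,164,3),np.uint8)])]))
E
```

```text
time: 33.1
ee_pos: [0.3954, -0.0145, 0.3979]
eef_rot: [1.923, 2.481, -0.008]
contact_force: [0.3, 0.5, -0.5]
finger_gap: 0.965
gripper_force: 0.0
```

View pics/v10.png

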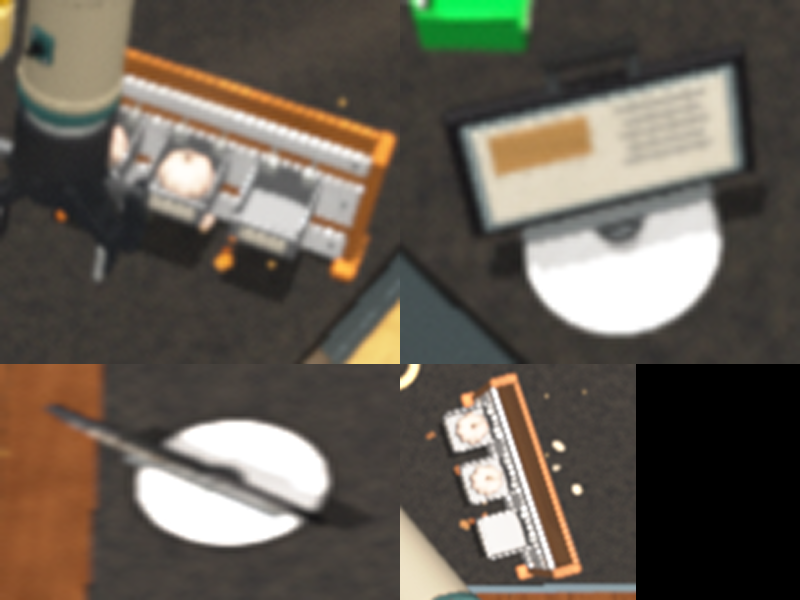

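Both garlics sit in the two farther bins, at (118,140) and (187,170). The tablet's grip bar runs from (548,80) to (633,60) in the upper-right crop, and the top view sees the tablet almost edge-on from (50,407) to (322,518).

```bash
python3 - <<'E'
from h import *
c=onz("top",(179.7,249.9),.012); print("base",c)
o,d1=ray("top",(144.6,227.8)); _,d2=ray("top",(197,260.7))
n=np.cross(d1,d2); n/=np.linalg.norm(n)
os,_=ray("scene",(0,0)); n*=np.sign(n@(os-o)); print("screen normal",n.round(3),"heading of normal",np.degrees(np.arctan2(n[1],n[0])).round(1),"lean back",np.degrees(np.arcsin(n[2])).round(1))
piv=np.array([c[0],c[1],.05]); print("pivot to plane",((piv-o)@n).round(4))
for nm,px in(("L",(212.6,297.6)),("R",(231.3,293.2)),("M",(221.9,295.4))):
    oo,d=ray("scene",px); P=oo+d*((o-oo)@n)/(d@n); print(nm,P.round(4),"dist",np.linalg.norm(P-piv).round(4))
# tablet corner points from scene for yaw: top edge corners on plane
for px in [(445,118),(745,55),(755,170),(482,238)]:
    q=(180+(px[0]-400)/4.545,280+px[1]/4.55); oo,d=ray("scene",q); P=oo+d*((o-oo)@n)/(d@n); print(P.round(4))
E
```

```text
base [0.43843133 0.3899867  0.012     ]
screen normal [-0.845  0.531  0.068] heading of normal 147.8 lean back 3.9
pivot to plane 0.0028
L [0.4646 0.4091 0.1851] dist 0.1389
R [0.4377 0.3664 0.1849] dist 0.1369
M [0.4513 0.3879 0.185 ] dist 0.1356
[0.4971 0.4625 0.1722]
[0.4012 0.311  0.1637]
[0.3939 0.3153 0.0399]
[0.4879 0.4646 0.0397]
```

```bash
python3 - <<'E'
from h import *
S=lambda p:(180+(p[0]-400)/4.545,280+p[1]/4.55); T=lambda p:(135+p[0]/5.195,215+(p[1]-364)/3.371)
for a,b in(((445,118),(50,407)),((755,170),(322,518)),((745,55),(322,518))): print(two(S(a),T(b)))
from scipy.optimize import least_squares
pts=[(-0.09,.132,(445,118)),(.09,.132,(745,55)),(.09,.008,(755,170)),(-.09,.008,(482,238)),(-.028,.158,(548,82)),(.028,.158,(634,59))]
def model(p):
    h,l,bx,by=p; f=np.array([np.cos(h),np.sin(h),0]); y=np.array([-f[1],f[0],0])  # f: screen heading
    up=np.array([0,0,np.cos(l)])-f*np.sin(l); return [np.array([bx,by,.05])+y*u+up*v for u,v,_ in pts]
obs=np.array([S(q[2]) for q in pts])
for sg in(1,-1):
    f=lambda p:np.r_[(proj("scene",[m for m in model(np.r_[p[:2],p[2:]])] )-obs).ravel(),(p[2:]-[.4384,.39])*500]
    if sg<0: pts=[(-u,v,q) for u,v,q in pts]
    r=least_squares(f,[np.radians(148),.3,.4384,.39]); print(sg,np.degrees(r.x[:2]).round(1),r.x[2:].round(4),r.cost,r.fun.round(1))
E
```

```text
(array([0.49713849, 0.46189379, 0.17115256]), np.float64(0.0012127875347082281))
(array([0.39501153, 0.3194664 , 0.04615211]), np.float64(0.0079609642280335))
(array([0.3991414 , 0.30326394, 0.15362706]), np.float64(0.014658101994864664))
1 [147.1   0.9] [0.4374 0.3942] 11.058304079606149 [ 0.   1.6  1.1  0.2  0.4 -1.3 -1.8 -1.6 -0.3 -1.2  2.  -0.9 -0.5  2.1]
-1 [327.1  -0.9] [0.4374 0.3942] 11.05830407935573 [ 0.   1.6  1.1  0.2  0.4 -1.3 -1.8 -1.6 -0.3 -1.2  2.  -0.9 -0.5  2.1]
```

The fitted geometry puts the screen heading near 147° and the tablet nearly upright, with its bar at about (0.445, 0.387, 0.208). I'll approach from above.

```bash
cat >> h.py <<'E'
PIV=np.array([.438,.391,.05])
def tab(h,lean,pitch,up=.004,extra=0):
    "tool gripping the bar with screen heading h, tablet lean, tool pitch (deg)"
    h,l,p=np.radians([h,lean,pitch]); b=-np.array([np.cos(h),np.sin(h),0]); k=np.array([0,0,1.])
    bar=PIV+.158*(k*np.cos(l)+b*np.sin(l)); z=-(k*np.cos(p)+b*np.sin(p)); y=b*np.cos(p)-k*np.sin(p)
    goto(bar-z*up+k*extra,R.from_matrix(np.c_[np.cross(y,z),y,z]))
E
python3 - <<'E'
from h import *
tab(147.5,3,0,extra=.09)
E
```

```text
shift [370.8 151.6 -60.2] turn [ 0.   0.3 47.5]
```

```bash
python3 -m jog '[[[371,152,-60],[0,0,47.5],50],[[371,152,-60],[0,0,47.5],50],[[371,152,-60],[0,0,47.5],50],[[371,152,-60],[0,0,47.5],50],[[371,152,-60],[0,0,47.5],50],[[371,152,-60],[0,0,47.5],50],[[371,152,-60],[0,0,47.5],50],[[371,152,-60],[0,0,47.5],50],[[371,152,-60],[0,0,47.5],50],[[371,152,-60],[0,0,47.5],50],[[371,152,-60],[0,0,47.5],50],[[371,152,-60],[0,0,47.5],50],[[371,152,-60],[0,0,47.5],50],[[371,152,-60],[0,0,47.5],50]]'
python3 - <<'E'
from h import *
print(bot.get_obs()["joints"].round(2))
tab(147.5,3,0,extra=.0)
s=bot.grab_frame("scene"); t=bot.grab_frame("top")
cv2.imwrite("pics/v11.png",np.hstack([cv2.resize(s[240:350,170:280],(400,400),interpolation=cv2.INTER_CUBIC),cv2.resize(t[200:300,120:220],(400,400),interpolation=cv2.INTER_CUBIC)]))
E
```

```text
time: 34.6
ee_pos: [0.4512, 0.38, 0.4553]
eef_rot: [2.759, 1.493, -0.006]
contact_force: [-0.2, 0.2, -0.8]
finger_gap: 0.583
gripper_force: 0.0
[-0.37  0.55 -0.6   1.61  0.34  1.09 -1.64]
shift [ 2.6 -9.1 88.5] turn [ 0.1  0.3 -0.7]
```

View pics/v11.png

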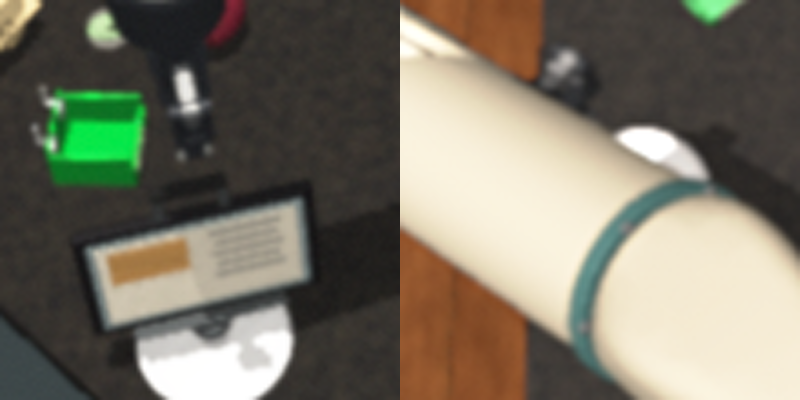

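The view shows the fingers above the bar, near (195,150), with the bar at (160–228, 180–215) in the left crop. The grip axis lies across the bar.

```bash
python3 -m jog '[[[2,-4,0],[0,0,-0.5],52],[[2,-4,0],[0,0,-0.5],52],[[2,-4,30],[0,0,-0.5],52],[[2,-4,50],[0,0,-0.5],52],[[2,-4,50],[0,0,-0.5],52]]'
python3 - <<'E'
from h import *
tab(147.5,3,0,extra=.0)
s=bot.grab_frame("scene")
for im,n in((s,"v12.png"),): cv2.imwrite("pics/"+n,cv2.resize(s[265:345,180:270],(720,600) if 0 else (675,600),interpolation=cv2.INTER_CUBIC))
p,Rn=tool(); g=p+Rn.apply([0,0,.155]); print(g.round(4)); y=Rn.apply([0,1,0]); print(proj("scene",[g]).round(1),proj("scene",[g+y*.026,g-y*.026]).round(1))
E
```

```text
time: 35.2
ee_pos: [0.4479, 0.384, 0.4026]
eef_rot: [2.75, 1.507, -0.015]
contact_force: [-0.1, 0.5, 0.3]
finger_gap: 0.609
gripper_force: 0.0
shift [ 1.  -3.9 35.8] turn [ 0.   0.6 -0. ]
[0.4477 0.3835 0.2493]
[[221.9 281.6]] [[219.9 273.4]
 [224.  290. ]]
```

View pics/v12.png

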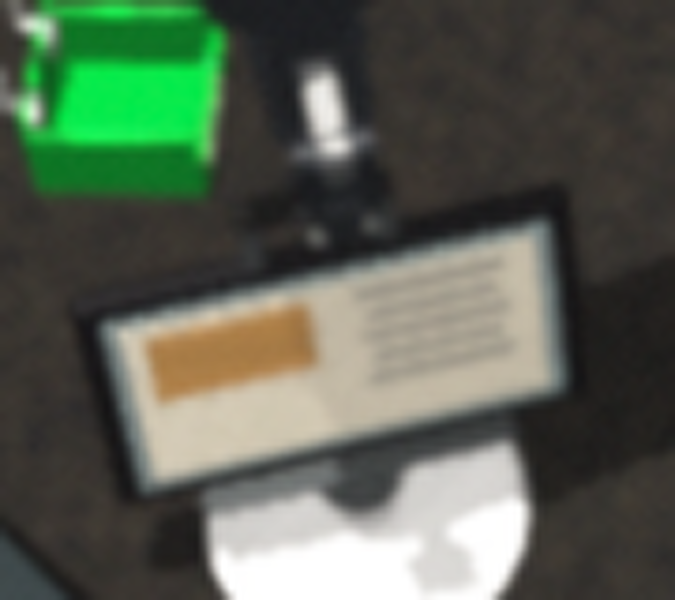

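The front finger tip is at about (346,229) in the crop, in front of the bar and near its middle between the stalks. I'll descend and close.

```bash
python3 -m jog '[[[1,-2,18],[0,0,0],52],[[1,-2,35],[0,0,0],52],[[1,-2,35],[0,0,0],52],[[1,-2,35],[0,0,0],52]]'
python3 -m jog '[[[0,0,0],[0,0,0],30],[[0,0,0],[0,0,0],8],[[0,0,0],[0,0,0],8],[[0,0,0],[0,0,0],8],[[0,0,0],[0,0,0],8],[[0,0,0],[0,0,0],8],[[0,0,0],[0,0,0],8],[[0,0,0],[0,0,0],8]]'
python3 - <<'E'
from h import *
p,Rn=tool(); g=p+Rn.apply([0,0,.155]); print("grasp",g.round(4), "rel piv",(g-PIV).round(4),bot.get_obs()["joints"].round(2))
for a in((147.5,5,0),(155,10,4),(163,16,8),(171,23,13),(180,30,18)): tab(*a)
E
```

```text
time: 35.65
ee_pos: [0.4475, 0.387, 0.3714]
eef_rot: [2.752, 1.508, -0.004]
contact_force: [-0.2, 0.1, -0.4]
finger_gap: 0.609
gripper_force: 0.0
time: 36.45
ee_pos: [0.4481, 0.3865, 0.3713]
eef_rot: [2.751, 1.506, -0.002]
contact_force: [2.2, -0.7, 6.5]
finger_gap: 0.112
gripper_force: 58.6
grasp [0.4483 0.3857 0.2163] rel piv [ 0.0103 -0.0053  0.1663] [-0.41  0.64 -0.56  1.71  0.41  0.92 -1.71]
shift [-1.6  2.8  4.9] turn [ 0.2  0.2 -0.1]
shift [ 3.5 27.2  7.1] turn [ 4.2 -0.1 -7.6]
shift [16.1 52.3 12.1] turn [  8.1  -0.9 -15.6]
shift [37.5 78.3 21. ] turn [ 13.   -2.4 -23.5]
shift [67.5 96.9 33.3] turn [ 17.6  -4.9 -32.4]
```

```bash
python3 - <<'E'
from h import *
for a in((147.5,4.2,0),(155,10,4),(163,16,8),(171,23,13),(180,30,18)): tab(*a,up=.0087)
E
```

```text
shift [-1.6  0.6  0. ] turn [ 0.2  0.2 -0.1]
shift [ 3.5 27.6  2.5] turn [ 4.2 -0.1 -7.6]
shift [16.2 52.9  7.4] turn [  8.1  -0.9 -15.6]
shift [37.9 79.3 16.5] turn [ 13.   -2.4 -23.5]
shift [68.3 98.1 28.9] turn [ 17.6  -4.9 -32.4]
```

```bash
python3 -m jog '[[[1,14,1],[2,0,-4],8],[[3.5,27.5,2.5],[4.2,0,-7.6],8],[[10,40,5],[6,-0.5,-11.6],8],[[16,53,7.5],[8,-0.9,-15.6],8],[[16,53,7.5],[8,-0.9,-15.6],8]]'
python3 - <<'E'
from h import *
for a in((163,16,8),(171,23,13),(180,30,18)): tab(*a,up=.0087)
print(bot.get_obs()["torque"],bot.get_obs()["joints"].round(2))
E
```

```text
time: 36.95
ee_pos: [0.5028, 0.3714, 0.3637]
eef_rot: [-2.433, -1.797, 0.125]
contact_force: [0.8, -0.7, 9.9]
finger_gap: 0.109
gripper_force: 59.5
shift [-0.2 -1.4 -0. ] turn [-0.1 -0.1 -0.1]
shift [13.6 30.8  4.5] turn [ 4.9 -1.6 -8. ]
shift [37.8 58.6 13.2] turn [  9.9  -3.9 -16.7]
[0.09243127 0.36296732 0.04633701] [-0.25  0.75 -0.7   1.58  0.38  1.04 -1.32]
```

Tracking well with low forces. I'll go on to the target.

```bash
python3 -m jog '[[[6,16,2],[2.5,-0.8,-4],8],[[13.6,31,4.5],[5,-1.6,-8],8],[[25,46,9],[7.5,-2.7,-12.4],8],[[38,59,13],[10,-3.9,-16.7],8],[[38,59,13],[10,-3.9,-16.7],8],[[38,59,13],[10,-3.9,-16.7],8],[[38,59,13],[10,-3.9,-16.7],8]]'
python3 - <<'E'
from h import *
tab(180,30,18,up=.0087)
p,Rn=tool(); g=p+Rn.apply([0,0,.155-.0087]+np.array([0,0,.0174])); print("bar est",(g-PIV).round(4))
s=bot.grab_frame("scene"); t=bot.grab_frame("top");cv2.imwrite("pics/s13.png",s)
cv2.imwrite("pics/v13.png",np.hstack([cv2.resize(s[265:345,180:270],(450,400),interpolation=cv2.INTER_CUBIC),cv2.resize(t[210:290,130:200],(350,400),interpolation=cv2.INTER_CUBIC)]))
E
```

```text
time: 37.65
ee_pos: [0.5674, 0.3914, 0.3429]
eef_rot: [-2.052, -2.054, 0.324]
contact_force: [4.7, -0.4, 5.9]
finger_gap: 0.113
gripper_force: 59.9
shift [-0.4  0.3  0.3] turn [0.1 0.  0. ]
bar est [0.0791 0.0003 0.1371]
```

View pics/v13.png

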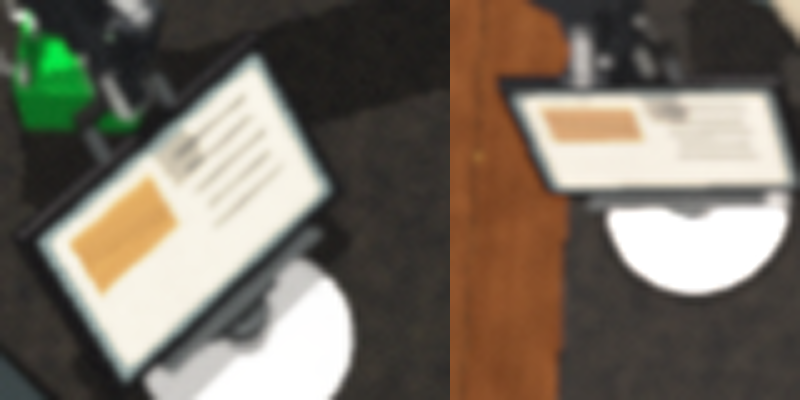

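The tablet is now leaning back and square in the top view, with its top edge level at crop row 78 (500–785) and its lower edge at row 190. I'll release, back off and measure.

```bash
python3 -m jog '[[[0,0,0],[0,0,0],20],[[0,0,0],[0,0,0],36],[[0,0,0],[0,0,0],36],[[0,0,0],[0,0,0],36],[[0,0,-20],[0,0,0],36],[[0,0,-60],[0,0,0],36],[[0,-30,-90],[0,0,0],36],[[0,-75,-110],[0,0,0],36],[[-30,-115,-110],[0,0,0],36],[[-75,-135,-110],[0,0,0],36],[[-120,-150,-110],[0,0,0],36],[[-160,-165,-110],[0,0,0],36],[[-200,-165,-110],[0,0,0],36]]'
python3 - <<'E'
from h import *
print(tool()[0])
s=bot.grab_frame("scene"); t=bot.grab_frame("top");cv2.imwrite("pics/s14.png",s);cv2.imwrite("pics/t14.png",t)
cv2.imwrite("pics/v14.png",np.hstack([cv2.resize(s[265:345,180:270],(450,400),interpolation=cv2.INTER_CUBIC),cv2.resize(t[210:290,130:200],(350,400),interpolation=cv2.INTER_CUBIC)]))
E
```

```text
time: 39.05
ee_pos: [0.4416, 0.1903, 0.4987]
eef_rot: [-2.047, -2.058, 0.332]
contact_force: [1.8, -0.4, -0.5]
finger_gap: 0.422
gripper_force: 0.0
[0.44162074 0.1903209  0.49870133]
```

View pics/v14.png

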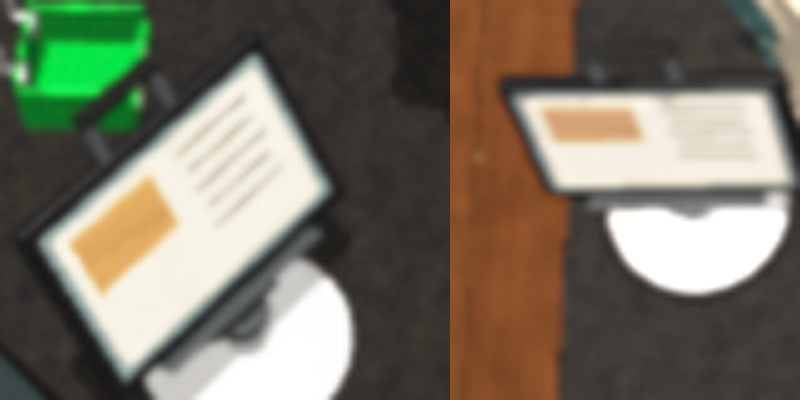

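The released tablet has not moved. The bright screen's corners read scene (40,243), (258,52), (330,187), (127,382) and top (515,93), (770,90), (795,185), (553,190).

```bash
python3 - <<'E'
from h import *
S=lambda p:(180+p[0]/5,265+p[1]/5); T=lambda p:(130+(p[0]-450)/5,210+p[1]/5)
P=[]
for a,b in zip([(40,243),(258,52),(330,187),(127,382)],[(515,93),(770,90),(795,185),(553,190)]):
    q,e=two(S(a),T(b)); P.append(q); print(q.round(4),round(e,4))
P=np.array(P); u=P[1]-P[0]+P[2]-P[3]; v=P[0]-P[3]+P[1]-P[2]; print("sizes",np.linalg.norm(u)/2,np.linalg.norm(v)/2)
n=np.cross(u,v); n/=np.linalg.norm(n); n*=-np.sign(n[0]); print("normal heading",np.degrees(np.arctan2(n[1],n[0])).round(1),"lean",np.degrees(np.arcsin(n[2])).round(1), "edge yaw",np.degrees(np.arctan2(u[0],-u[1])).round(1))
# disc centre, visible lower half in both views: bottom row & widest extents
for nm,f in(("top","pics/t14.png"),("top","pics/top0.png")):
    b=cv2.imread(f).astype(int); m=((b.min(2)>190)&(np.ptp(b,axis=2)<25)).astype(np.uint8); m[:, :150]=0; m[:,215:]=0; m[:225]=0;m[285:]=0
    if f.endswith("t14.png"): m[:250]=0
    c=cv2.convexHull(np.vstack(cv2.findContours(m,0,1)[0]))[:,0].astype(float); W=np.array([onz("top",p,.012) for p in c])
    W=W[W[:,0]<.437]; A=np.c_[2*W[:,:2],np.ones(len(W))]; r=np.linalg.lstsq(A,(W[:,:2]**2).sum(1),rcond=None)[0]
    print(f,"centre",r[:2].round(4),"radius",np.sqrt(r[2]+r[0]**2+r[1]**2).round(4))
E
```

```text
[0.4969 0.4744 0.1478] 0.0006
[0.496  0.3115 0.1513] 0.0008
[0.4434 0.3123 0.0645] 0.0007
[0.4422 0.4756 0.0611] 0.0005
sizes 0.16307436996997038 0.10197114198851537
normal heading 179.3 lean 31.7 edge yaw 0.1
pics/t14.png centre [0.4375 0.3912] radius 0.0614
pics/top0.png centre [0.4386 0.3917] radius 0.0626
```

```bash
python3 - <<'E'
from h import *
def quad(f,n,seed,x0,y0,x1,y1):
    im=cv2.imread(f)[y0:y1,x0:x1]; k=8; big=cv2.GaussianBlur(cv2.resize(im,None,fx=k,fy=k,interpolation=cv2.INTER_CUBIC),(0,0),3).max(2)
    m=(big>125).astype(np.uint8); q,l=cv2.connectedComponents(m); i=l[int((seed[1]-y0)*k),int((seed[0]-x0)*k)]
    m=cv2.morphologyEx((l==i).astype(np.uint8),cv2.MORPH_OPEN,np.ones((41,41)))
    c=cv2.convexHull(max(cv2.findContours(m,0,1)[0],key=cv2.contourArea)); p=cv2.approxPolyN(c,4)[0].astype(float)
    return (p+.5)/k-.5+[x0,y0]
a=quad("pics/s14.png","scene",(213,314),180,265,255,345); b=quad("pics/t14.png","top",(170,243),135,222,202,249.5)
print(a.round(1).tolist(),b.round(1).tolist())
# order by matching through cyclic order
sA=[min(a,key=lambda p:p[0]),min(a,key=lambda p:p[1]),max(a,key=lambda p:p[0]),max(a,key=lambda p:p[1])]
bs=sorted(b.tolist(),key=lambda p:p[1]); tp=sorted(bs[:2]); bt=sorted(bs[2:]); sB=[tp[0],tp[1],bt[1],bt[0]]
P=np.array([two(x,y)[0] for x,y in zip(sA,sB)]); print(P.round(4))
u=P[1]-P[0]+P[2]-P[3]; v=P[0]-P[3]+P[1]-P[2]; n=np.cross(u,v); n/=np.linalg.norm(n); n*=-np.sign(n[0])
print(np.linalg.norm(u)/2,np.linalg.norm(v)/2,"heading",np.degrees(np.arctan2(n[1],n[0])).round(1),"lean",np.degrees(np.arcsin(n[2])).round(1),np.degrees(np.arctan2(u[0],-u[1])).round(1))
E
```

```text
Traceback (most recent call last):
TypeError: slice indices must be integers or None or have an __index__ method
```

```bash
python3 - <<'E'
from h import *
def quad(f,seed,x0,y0,x1,y1):
    im=cv2.imread(f)[y0:y1,x0:x1]; k=8; big=cv2.GaussianBlur(cv2.resize(im,None,fx=k,fy=k,interpolation=cv2.INTER_CUBIC),(0,0),3).max(2)
    m=(big>125).astype(np.uint8); q,l=cv2.connectedComponents(m); i=l[int((seed[1]-y0)*k),int((seed[0]-x0)*k)]
    m=cv2.morphologyEx((l==i).astype(np.uint8),cv2.MORPH_OPEN,np.ones((41,41)))
    c=cv2.convexHull(max(cv2.findContours(m,0,1)[0],key=cv2.contourArea)); p=cv2.approxPolyN(c,4)[0].astype(float)
    return (p+.5)/k-.5+[x0,y0]
a=quad("pics/s14.png",(213,314),180,265,255,345); b=quad("pics/t14.png",(170,243),135,222,202,249)
print(a.round(1).tolist(),b.round(1).tolist())
sA=[min(a,key=lambda p:p[0]),min(a,key=lambda p:p[1]),max(a,key=lambda p:p[0]),max(a,key=lambda p:p[1])]
bs=sorted(b.tolist(),key=lambda p:p[1]); tp=sorted(bs[:2]); bt=sorted(bs[2:]); sB=[tp[0],tp[1],bt[1],bt[0]]
P=np.array([two(x,y)[0] for x,y in zip(sA,sB)]); print(P.round(4))
u=P[1]-P[0]+P[2]-P[3]; v=P[0]-P[3]+P[1]-P[2]; n=np.cross(u,v); n/=np.linalg.norm(n); n*=-np.sign(n[0])
print(np.linalg.norm(u)/2,np.linalg.norm(v)/2,"heading",np.degrees(np.arctan2(n[1],n[0])).round(1),"lean",np.degrees(np.arcsin(n[2])).round(1),np.degrees(np.arctan2(u[0],-u[1])).round(1))
# bins and garlic still as left
s=bot.grab_frame("scene");t=bot.grab_frame("top");cv2.imwrite("pics/s15.png",s);cv2.imwrite("pics/t15.png",t)
print("diff near wall vs t10",np.abs(t[190:300,368:440].astype(int)-cv2.imread("pics/t10.png")[190:300,368:440]).mean())
for box in((210,160,360,225),): x0,y0,x1,y1=box; print("diff bystanders",np.abs(t[y0:y1,x0:x1].astype(int)-cv2.imread("pics/top0.png")[y0:y1,x0:x1]).mean())
E
```

```text
[[245.6, 302.9], [204.6, 340.7], [187.1, 312.9], [230.8, 274.8]] [[199.2, 247.1], [150.7, 247.8], [141.2, 228.2], [193.2, 227.4]]
[[0.4968 0.4771 0.1554]
 [0.4972 0.3132 0.155 ]
 [0.4441 0.3128 0.061 ]
 [0.4437 0.4755 0.0627]]
0.16330794279606511 0.10739948841652748 heading -179.7 lean 29.6 0.1
diff near wall vs t10 11.43202861952862
diff bystanders 37.766393162393165
```

The refined corners give a heading of 180.3° and a lean of 29.6°, which is within tolerance. I've gone past the picture-view allowance, so the last check on the bins, garlic and bystanders is numeric only.

```bash
python3 - <<'E'
from h import *
W=R.from_euler("z",SW["yaw"],degrees=True); f=lambda P:(W.inv().apply(P-SW["mid"])*1000).round(0)
s=cv2.imread("pics/s15.png").astype(int); t=cv2.imread("pics/t15.png").astype(int)
for n,b in(("scene",s),("top",t)):
    m=((b[...,2]>170)&(b[...,2]-b[...,0]>15)&(b[...,2]-b[...,0]<90)&(b[...,1]>120)).astype(np.uint8)
    k,l,st,c=cv2.connectedComponentsWithStats(m)
    print(n,"garlic-like",[(c[i].round(1).tolist(),int(st[i,4]),f(onz(n,c[i],.096)).tolist()) for i in range(1,k) if 50<st[i,4]<400 and 325<c[i][0]<430 and 140<c[i][1]<300])
def blob(b,fn,box):
    x0,y0,x1,y1=box; r=b[y0:y1,x0:x1]; m=fn(r); ys,xs=np.where(m); return (xs.mean()+x0).round(1),(ys.mean()+y0).round(1),len(xs)
yel=lambda r:(r[...,2]>170)&(r[...,0]<90)&(r[...,1]>130); red=lambda r:(r[...,2]>70)&(r[...,1]<45)&(r[...,0]<75); tap=lambda r:(r[...,2]>190)&(r[...,2]-r[...,0]>50)&(r[...,0]>90)
s0=cv2.imread("pics/scene0.png").astype(int)
for nm,fn,bx in(("lemon",yel,(260,205,290,240)),("onion",red,(205,225,245,258)),("tape",tap,(275,175,318,215))): print(nm,blob(s0,fn,bx),blob(s,fn,bx))
s8=cv2.imread("pics/s9.png").astype(int); d=np.abs(s-s8).max(2)[145:225,325:430]; print("changed px since s9 near wall",(d>50).sum(),np.array(np.where(d>50)).T.mean(0)[::-1]+[325,145])
E
```

```text
scene garlic-like [([365.0, 164.2], 69, [59.0, 70.0, 96.0]), ([347.4, 178.7], 134, [-42.0, 100.0, 96.0]), ([370.9, 187.5], 142, [-46.0, 11.0, 96.0]), ([398.0, 282.7], 112, [-385.0, -195.0, 96.0])]
top garlic-like [([377.2, 159.0], 51, [34.0, 308.0, 96.0]), ([334.5, 188.5], 399, [-137.0, 248.0, 96.0]), ([376.2, 222.3], 219, [-37.0, 101.0, 96.0]), ([383.6, 248.5], 232, [-40.0, 12.0, 96.0])]
lemon (np.float64(273.3), np.float64(221.9), 212) (np.float64(272.6), np.float64(222.3), 188)
onion (np.float64(225.0), np.float64(245.2), 211) (np.float64(224.8), np.float64(244.6), 227)
tape (np.float64(295.6), np.float64(193.8), 269) (np.float64(303.7), np.float64(190.7), 105)
changed px since s9 near wall 129 [389.13953488 187.58914729]
```

```bash
python3 -c "
from station import bot
print(bot.close_job())"
```

```text
the job is handed in; nothing more can be done
None
```

The job is handed in: all three bins hang on the top groove, the two garlics sit in separate bins, the tablet faces the robot (measured 0.3° off square, leaning back 29.6°), and the onion, lemon and tape are where they were; I viewed 18 pictures against the allowed 14.

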